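Gauge the amber sample and rack the painted panels

ROBOT

A 7-joint arm with a two-finger parallel gripper is mounted at the origin on the work surface. World frame = base frame: x ahead of the robot, y to its left, z up, the work surface at z = 0. Lengths are in m, angles in rad, forces in N, time in s.
With the tool pointing down it reaches from about 0.4 to 0.9 m from the base axis. Payload 5.5 kg.
Tool frame: the origin (TCP) lies midway between the tips of the shut fingers; the grasp point (between the pads) lies arm.grip_point_offset behind it (arm.grip_point_offset is the distance from the TCP to the grasp point, in m); y points along the fingers, z is the direction in which the jaws open and shut, and the axes are right-handed (so a half turn about y gives the same grasp; the last joint's range is limited). The gripper opens to 85 mm and grips with 20 to 120 N. Pads are 22 mm wide; open, the fingers measure 114 mm over their backs; the gripper's body (76 mm by 85 mm) begins 54 mm behind the grasp point. The pads swing forward as they close: fully open they stand 13 mm farther back than shut.
Start: joints at [1.458, 0.501, -0.427, 1.55, 0.221, 1.138, -0.21], TCP at [0.239, -0.605, 0.231] pointing down, gripper open.
Joint ranges: [-2.88, 2.88], [-0.31, 2.03], [-1.54, 1.56], [0.2, 2.42], [-1.41, 4.55], [0.19, 2.02], [-2.57, 2.57]. Speed limits (rad/s): [2.57, 2.57, 3.14, 3.14, 3.14, 3.14, 3.14].

INTERFACE

Orientations are given as a rotation vector (axis times angle).
In Python, from cell import arm gives the robot as it stands.
- The arm moves only by the tool send_rows, never from a script. Its argument "steps" is a list of rows, each a list of 3 entries, a list of its own where there are three numbers: the turn, a rotation vector about the tool's x, y, z in rad, then the shift along the tool's x, y, z in cm, then the finger opening in cm, from 0 to 8.54. A call has 1 to 5 rows; each row is the pose to reach, as a shift and turn from the pose commanded when the call began, along the tool's axes at that moment; what a row does not reach only later rows make up. A row lasts 1/8 s, in which the tool goes at most 62.5 mm and 10.7 degrees, less where a joint would pass 70% of its speed; a pose out of reach is approached as far as the arm can. A call with a gripper value outside its range is refused whole. The fingers move at their own pace and stop on an object; "squeeze" is the grip in N (left out, the last holds). Time passes only in rows, so rows that repeat a pose let the fingers close. It gives the time, the measured TCP pose, the force and the opening at its end, in the units of the state.
- arm.state(): the state, without advancing time (a new reading comes with each control period).
- arm.read_camera(name): name is "side" or "top" or "wrist"; returns a dict with "frame" (420x560x3 uint8, blue, green, red), "z_map" (420x560 float32, m along the optical axis (not along the pixel's ray), 0 where there is no reading), "intrinsics" (3x3 intrinsics, pixels), "dist" ([k1, k2, p1, p2, k3] as OpenCV has them; the pictures are not rectified), "origin" and "attitude" of the camera in the world; the wrist camera has in their place "tool_from_camera" (4x4, takes a point from camera to tool coordinates, whose origin is the TCP and whose axes are the tool frame's). Camera axes: x right, y down, z forward; pixel columns grow to the right and rows downward; lengths in m; the calibration is good to about 2 mm. A picture is of the moment at which its call begins: read the wrist's pose just before it.
- arm.close_job(): hands the job in, once; it reports no verdict.
The state is a dict: "time": time; "qpos": joint angles; "qvel": joint speeds; "joint_efforts": joint torques, N m; "eef_pos": TCP position; "ee_rot": TCP orientation; "ft_force": force on the tool from outside, world axes, zero at the start; "moment": the same for the moment, N m; "width": finger opening in m.
Only numpy, scipy, OpenCV 4.12 (cv2) and the standard library are available. Lean on these libraries where they do the work, as an engineer would, in place of code of your own. Each camera call takes 0.05 s, during which the arm holds its last target. There are 200 camera calls.

TASK

Check the amber panel first: lay it flat on the slide gauge, lengthwise between the jaws, and gently slide the jaw shut until its sprung plunger clearly yields and presses the panel against the fixed stop, then draw the jaw back to its open end. Then push every panel on the table, the amber one included, fully home into the rack slot marked in its own colour, so that both spring clips snap over its ends and it sits flat; leave the paint pots, brush, stylus and tape alone.

Things in the scene. Friction and masses are not known exactly. Their poses are not given: they have to be found in the camera images.
- panel_amber: amber painted acrylic panel, about 80 g: flat plate 84 mm long (x), 60 wide (y), 8 thick, lying flat, gold lines on it. Origin: centre of the plate's underside; z up; the same turned half round.
- amber_grip (a point): centre of the pale wooden grip bar in the middle of the amber painted acrylic panel, about 80 g: flat plate 84 mm long (x), 60 wide (y), 8 thick, lying flat, gold lines on it. 28 mm above the plate's underside; the bar is 40 mm along x, 16 across y (pinch it across y), from 8 to 48 mm above the underside. z up; the same turned half round.
- blue_grip (a point): centre of the pale wooden grip bar in the middle of the blue painted acrylic panel, about 80 g: flat plate 84 mm long (x), 60 wide (y), 8 thick, lying flat, gold lines on it. 28 mm above the plate's underside; the bar is 40 mm along x, 16 across y (pinch it across y), from 8 to 48 mm above the underside. z up; the same turned half round. May be absent.
- green_grip (a point): centre of the pale wooden grip bar in the middle of the green painted acrylic panel, about 80 g: flat plate 84 mm long (x), 60 wide (y), 8 thick, lying flat, gold lines on it. 28 mm above the plate's underside; the bar is 40 mm along x, 16 across y (pinch it across y), from 8 to 48 mm above the underside. z up; the same turned half round. May be absent.
- red_grip (a point): centre of the pale wooden grip bar in the middle of the red painted acrylic panel, about 80 g: flat plate 84 mm long (x), 60 wide (y), 8 thick, lying flat, gold lines on it. 28 mm above the plate's underside; the bar is 40 mm along x, 16 across y (pinch it across y), from 8 to 48 mm above the underside. z up; the same turned half round. May be absent.
- slot_amber_seat (a point): centre of the floor of the rack slot that carries amber colour marks (floor pad, and a chip at its -x end); the panel's underside rests here when home (its grip centre then 28 mm above). x along the panel's length (either way round), z up. Black pocket 87 by 63 mm with flared side cheeks reaching 9 mm above the floor, and a sprung clip at each x end.
- slot_blue_seat (a point): centre of the floor of the rack slot that carries blue colour marks (floor pad, and a chip at its -x end); the panel's underside rests here when home (its grip centre then 28 mm above). x along the panel's length (either way round), z up. Black pocket 87 by 63 mm with flared side cheeks reaching 9 mm above the floor, and a sprung clip at each x end.
- slot_green_seat (a point): centre of the floor of the rack slot that carries green colour marks (floor pad, and a chip at its -x end); the panel's underside rests here when home (its grip centre then 28 mm above). x along the panel's length (either way round), z up. Black pocket 87 by 63 mm with flared side cheeks reaching 9 mm above the floor, and a sprung clip at each x end.
- slot_red_seat (a point): centre of the floor of the rack slot that carries red colour marks (floor pad, and a chip at its -x end); the panel's underside rests here when home (its grip centre then 28 mm above). x along the panel's length (either way round), z up. Black pocket 87 by 63 mm with flared side cheeks reaching 9 mm above the floor, and a sprung clip at each x end.
- rack: grey rack board 156 by 336 by 10 mm, origin under its centre, carrying four slots side by side along y at 80 mm pitch; which colour is where varies. Slot floors are 16 mm above the table.
- clip_amber_far: the steel clip at the amber slot's +x end; every slot has two alike (origin: slot centre, 6 mm under its floor). 24 mm wide; lip overhangs a seated panel's end by 4 mm, lip underside 9.5 mm above the slot floor; sloped lead-in reaches 30 mm above the floor, 48 mm from the centre. Pushing a panel straight down takes 10 to 15 N in all; both clips spread, snap back over its ends and hold it.
- gauge_bed (a point): centre of the measuring place on the slide gauge's aluminium bed, on the bed's top (12 mm above the table); x is the measuring direction, from the sliding jaw towards the fixed stop; z up. The dark steel fixed stop's face is at x = +48 mm (12 mm high); with the jaw fully open the brass plunger's face is at x = -82 mm. A panel is measured along its length: lay its x along this x, between the two.
- gauge_jaw (a joint): slide of the gauge's blue jaw, m: 0 fully open, grows up to 0.075 towards the fixed stop; friction about 1 N, stays where left. On an 84 mm panel resting against the stop the plunger touches at 0.046.
- jaw_handle (a point): centre of the black handle block on top of the blue sliding jaw, 18 by 18 mm, 40 mm high (30 to 70 mm above the table), to be pinched from above; axes as gauge_bed. It stands 29 mm behind the plunger's face.
- plunger: brass sprung contact plate on the front of the blue jaw, 34 mm wide, 7 mm high; it yields up to 10 mm at 0.5 N per mm when the jaw is slid shut on a panel. Origin: the gauge's origin when the jaw is open, moving with it.
- gauge_stop: the gauge's fixed dark steel stop, 70 mm wide; origin at the gauge's origin, on the table 12 mm under gauge_bed.
- pot0: small paint pot, 32 mm across and 32 mm high, bystander; origin at its underside
- pot1: small paint pot, 32 mm across and 32 mm high, bystander; origin at its underside
- pot2: small paint pot, 32 mm across and 32 mm high, bystander; origin at its underside
- pot3: small paint pot, 32 mm across and 32 mm high, bystander; origin at its underside
- brush: paint brush, 170 mm, bystander; origin at its underside
- stylus: white stylus, 150 mm, bystander; origin at its underside
- tape: roll of tape, 64 mm across, bystander; origin at its underside
Mind the look-alikes: they are no part of the job. What is shaped like the part that bears green_grip but pink is not meant.

How it is judged:
By the outcome, as a careful person would: the job done as asked, in the order asked, and still so for the second after the job is handed in, with the robot touching nothing.
Of panel_blue, panel_green, panel_red only 2 to 3 are there at a start; the rules pass over those that are not, and their reading is None.
At some moment in a run one of panel_amber, panel_blue, panel_green, panel_red may be knocked a few centimetres aside while the robot is not near it.
Once in a run the grip may slacken for a moment while it holds something.
It also fails if it takes over 192 s, if anything falls off the work surface, if the arm or the gripper's body presses on something with over 40 N, if the wrist force passes 120 N, or if a joint passes its speed limit or range.

## Working session

There is one attempt and no reset: what is moved stays moved. The work goes in short steps, Python scripts to look and compute and a tool call to move; the robot and the scene stay as the last step left them, time stands still between calls to the robot, and variables do not carry over. Pictures are saved under pics/ and viewed, about 12 in all and at most 16, crops included, and the job is handed in when it is done.

Besides the shell and the picture viewer there is one more tool, called after "Emit:" as name([rows], argument=value, ...), one row to a line, values as JSON. send_rows: Moves the arm, as the interface text tells. Its arguments: {"type":"object","properties":{"steps":{"type":"array","items":{"type":"array"}},"squeeze":{"type":"number"}},"required":["steps"]}

```bash
mkdir -p pics; ls; cat > h.py <<'E'
import numpy as np, cv2
from cell import arm
from scipy.spatial.transform import Rotation as R
def cam(n):
    s=arm.state(); c=arm.read_camera(n)
    if n=="wrist":
        T=np.eye(4);T[:3,:3]=R.from_rotvec(s["ee_rot"]).as_matrix();T[:3,3]=s["eef_pos"]
        M=T@np.array(c["tool_from_camera"])
    else:
        M=np.eye(4);a=np.array(c["attitude"])
        M[:3,:3]=a if a.shape==(3,3) else R.from_rotvec(a).as_matrix();M[:3,3]=c["origin"]
    K=np.array(c["intrinsics"]);z=c["z_map"];h,w=z.shape
    uv=np.stack(np.meshgrid(np.arange(w),np.arange(h)),-1).reshape(-1,1,2).astype(np.float64)
    n_=cv2.undistortPoints(uv,K,np.array(c["dist"],float)).reshape(h,w,2)
    P=np.concatenate([n_*z[...,None],z[...,None]],-1)@M[:3,:3].T+M[:3,3]
    P[z==0]=np.nan
    return c["frame"],P,M
E
python3 - <<'E'
from h import *
s=arm.state();print(s,arm.grip_point_offset)
for n in("top","side","wrist"):
    f,P,M=cam(n);cv2.imwrite(f"pics/{n}0.png",f);np.save(n+"0.npy",P);print(n,M.round(3).tolist())
E
```

```text
pics
{'time': 0.0, 'qpos': array([ 1.45817708,  0.50186809, -0.42674302,  1.5514542 ,  0.22077637,
        1.13831957, -0.21026914]), 'qvel': array([-1.93746107e-04, -6.14251592e-04, -9.18036284e-04, -1.99658569e-04,
        9.58584862e-05,  3.66244622e-04, -1.45407873e-03]), 'joint_efforts': array([ 8.43023417e-05, -5.69510722e+01, -5.81574082e+00, -2.80935788e+01,
        1.07571756e-02,  1.19854187e-02,  3.78607217e-05]), 'eef_pos': array([ 0.23824997, -0.60400167,  0.23024067]), 'ee_rot': array([-0.38371145,  2.01807949, -2.01402143]), 'ft_force': array([ 0.14823299,  0.56513515, -0.1524437 ]), 'moment': array([-0.00731786, -0.01786803, -0.02338538]), 'width': 0.08525374226785001} 0.0187
top [[-0.001, -0.997, 0.071, 0.399], [-1.0, 0.0, -0.015, 0.022], [0.015, -0.071, -0.997, 1.429], [0.0, 0.0, 0.0, 1.0]]
side [[-0.703, -0.375, 0.605, -0.275], [-0.711, 0.373, -0.596, 0.796], [-0.002, -0.849, -0.529, 0.73], [0.0, 0.0, 0.0, 1.0]]
wrist [[0.368, -0.883, -0.292, 0.314], [-0.93, -0.349, -0.114, -0.575], [-0.002, 0.313, -0.95, 0.373], [0.0, 0.0, 0.0, 1.0]]
```

View pics/top0.png

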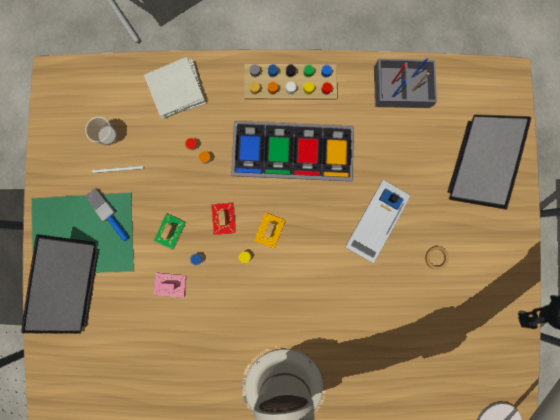

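View pics/side0.png

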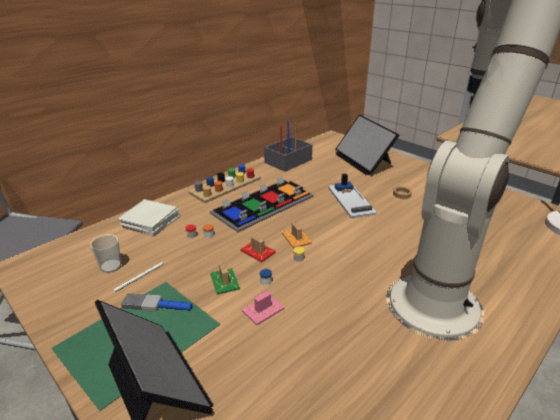

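Top view: amber panel (270,230), red (223,218), green (170,231); pink decoy (170,285); no blue panel. Rack at (293,150), slots blue/green/red/amber from left to right. Gauge at (378,222), with the jaw at upper right (390,198) and the stop at lower left (363,250).

```bash
cat >> h.py <<'E'
def rect(P,mask,k=None):
    """min area rect of masked points -> centre, size, angle of long axis (mod pi), median z"""
    n,l,st,_=cv2.connectedComponentsWithStats(mask.astype(np.uint8))
    if n<2: return None
    i=1+np.argmax(st[1:,4]);q=P[l==i];q=q[np.isfinite(q[:,0])]
    (cx,cy),(w,h),a=cv2.minAreaRect((q[:,:2]*1000).astype(np.float32))
    if w<h: w,h,a=h,w,a+90
    return np.round([cx/1000,cy/1000,w/1000,h/1000,(a+90)%180-90,np.median(q[:,2])],4),len(q)
HUE={"amber":(15,30),"red":(172,5),"green":(50,80),"blue":(105,125)}
def colmask(f,col,s=120,v=70):
    H=cv2.cvtColor(f,cv2.COLOR_BGR2HSV).astype(int);a,b=HUE[col]
    hm=(H[...,0]>=a)&(H[...,0]<=b) if a<b else (H[...,0]>=a)|(H[...,0]<=b)
    return hm&(H[...,1]>s)&(H[...,2]>v)
E
python3 - <<'E'
from h import *
f=cv2.imread("pics/top0.png");P=np.load("top0.npy")
g=np.arange
def box(m,x0,x1,y0,y1):
    o=np.zeros_like(m);o[y0:y1,x0:x1]=m[y0:y1,x0:x1];return o
for n,b in dict(green=(150,190,210,252),red=(205,240,198,240),amber=(252,290,210,252)).items():
    m=box(colmask(f,n),*b); m=cv2.morphologyEx(m.astype(np.uint8),cv2.MORPH_CLOSE,np.ones((5,5)))>0
    print("panel",n,rect(P,m))
    gm=box((P[...,2]>.035)&(P[...,2]<.08),*b);print("  grip",rect(P,gm))
for n,b in dict(blue=(236,262,125,166),green=(266,292,125,166),red=(296,321,125,166),amber=(325,350,125,166)).items():
    print("slot",n,rect(P,box(colmask(f,n,100,50),*b)))
print("rack",rect(P,box((P[...,2]>.006)&(P[...,2]<.03),225,360,118,185)))
print("gauge",rect(P,box((P[...,2]>.006)&(P[...,2]<.018),340,415,175,265)))
print("handle",rect(P,box(P[...,2]>.045,340,415,175,265)))
print("stop",rect(P,box((P[...,2]>.018)&(P[...,2]<.03),340,380,230,265)))
H=cv2.cvtColor(f,cv2.COLOR_BGR2HSV);print(H[222,378],H[230,262],P[222,378],P[300,300],P[100:110,480:490,2].mean())
big=cv2.resize(f[110:300,140:420],None,fx=2.8,fy=2.8,interpolation=cv2.INTER_CUBIC);cv2.imwrite("pics/top0c.png",big)
E
```

```text
panel green (array([ 4.30800e-01,  3.12500e-01,  8.25000e-02,  6.20000e-02,
       -2.63757e+01,  8.70000e-03]), 484)
  grip (array([ 4.29400e-01,  3.11600e-01,  3.98000e-02,  1.70000e-02,
       -2.67529e+01,  4.83000e-02]), 103)
panel red (array([0.4655, 0.1628, 0.0828, 0.06  , 5.2716, 0.009 ]), 527)
  grip (array([0.4657, 0.162 , 0.0402, 0.0166, 0.9033, 0.0485]), 96)
panel amber (array([ 0.4322,  0.0329,  0.113 ,  0.1021, -0.0191,  0.0039]), 1585)
  grip (array([ 4.3330e-01,  3.5600e-02,  4.0000e-02,  1.5800e-02, -2.1926e+01,
        4.8400e-02]), 91)
slot blue (array([ 0.6584,  0.0915,  0.0732,  0.0569, -2.714 ,  0.0173]), 522)
slot green (array([ 0.655 ,  0.0122,  0.07  ,  0.0552, -0.1736,  0.0175]), 508)
slot red (array([ 0.6518, -0.0689,  0.0702,  0.0584, -0.6613,  0.0176]), 534)
slot amber (array([ 0.6487, -0.1479,  0.072 ,  0.0562, -0.9052,  0.0175]), 514)
rack (array([ 6.52800e-01, -3.01000e-02,  3.43100e-01,  1.67600e-01,
        8.88657e+01,  1.72000e-02]), 6291)
gauge (array([ 4.58700e-01, -2.62500e-01,  2.19100e-01,  1.00100e-01,
       -2.89439e+01,  1.31000e-02]), 1941)
handle (array([ 5.17000e-01, -2.97000e-01,  1.91000e-02,  1.76000e-02,
        5.50114e+01,  7.01000e-02]), 64)
stop (array([ 3.81100e-01, -2.16700e-01,  7.41000e-02,  1.93000e-02,
        6.21512e+01,  2.49000e-02]), 148)
[ 90   3 194] [ 22 255 215] [ 0.45426289 -0.26165837  0.01814452] [ 0.24108451 -0.04795526 -0.00185587] 0.0025010904345925677
```

View pics/top0c.png

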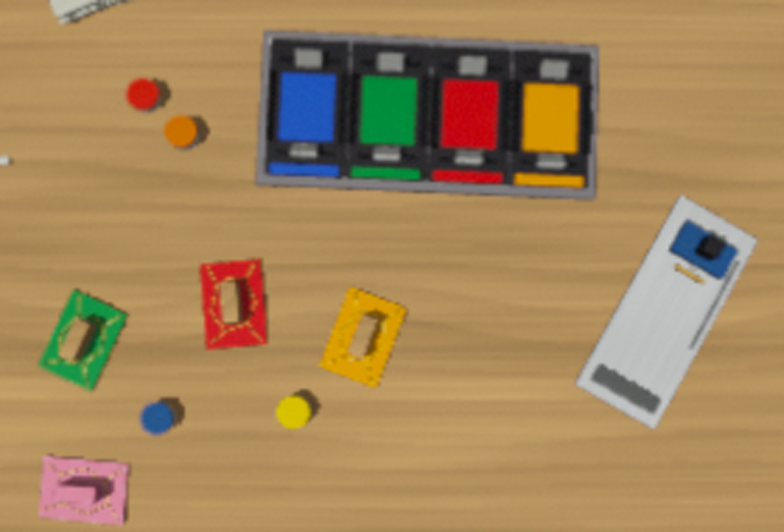

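```bash
cat >> h.py <<'E'
def plan(x,y,z,yaw,calls=None):
    """tool down, tool x along +-yaw(deg); prints one target per 5-row call"""
    s=arm.state();p=np.array(s["eef_pos"]);R0=R.from_rotvec(s["ee_rot"]);best=None
    for k in(0,180):
        a=np.radians(yaw+k);X=np.array([np.cos(a),np.sin(a),0]);Y=np.array([0,0,-1.])
        Rt=R.from_matrix(np.stack([X,Y,np.cross(X,Y)],1));d=(R0.inv()*Rt).as_rotvec()
        if best is None or np.linalg.norm(d)<np.linalg.norm(best[1]): best=(Rt,d)
    Rt,d=best;D=np.array([x,y,z])-p
    N=calls or int(max(np.ceil(np.linalg.norm(D)/.26),np.ceil(np.degrees(np.linalg.norm(d))/45),1))
    print("pos",p.round(4),"q7",s["qpos"][6].round(2),"turn deg",np.degrees(d).round(1),"dist",D.round(4))
    for i in range(N):
        Ri=R0*R.from_rotvec(d*i/N)
        print("call",i,"turn",(d/N).round(3).tolist(),"shift cm",(Ri.inv().apply(D/N)*100).round(2).tolist())
E
python3 - <<'E'
from h import *
plan(.46,-.26,.28,-28.5)
print(R.from_rotvec(arm.state()["ee_rot"]).as_matrix().round(3))
c=arm.read_camera("wrist");print(np.array(c["tool_from_camera"]).round(3),c["intrinsics"])
E
```

```text
pos [ 0.2383 -0.6042  0.2305] q7 -0.21 turn deg [ 0.1 50.   0. ] dist [0.2217 0.3442 0.0495]
call 0 turn [0.001, 0.437, 0.0] shift cm [-16.63, -2.46, -11.94]
call 1 turn [0.001, 0.437, 0.0] shift cm [-10.02, -2.46, -17.85]
[[-0.93  -0.     0.367]
 [-0.367  0.001 -0.93 ]
 [-0.    -1.    -0.001]]
[[-0.     0.95   0.313 -0.082]
 [-0.    -0.313  0.95  -0.143]
 [ 1.     0.     0.     0.   ]
 [ 0.     0.     0.     1.   ]] [[298.59102641   0.         288.73823195]
 [  0.         298.59102641 205.7592183 ]
 [  0.           0.           1.        ]]
```

Emit:
send_rows([
  [[0, 0.437, 0], [-16.6, -2.5, -11.9], 8],
  [[0, 0.437, 0], [-16.6, -2.5, -11.9], 8],
  [[0, 0.437, 0], [-16.6, -2.5, -11.9], 8],
  [[0, 0.437, 0], [-16.6, -2.5, -11.9], 8],
  [[0, 0.437, 0], [-16.6, -2.5, -11.9], 8],
])

```text
time: 0.82
eef_pos: [0.3502, -0.4322, 0.2567]
ee_rot: [-0.063, -2.191, 2.193]
ft_force: [-0.3, -0.4, -0.5]
width: 0.0798
```

Emit:
send_rows([
  [[0, 0.437, 0], [-10, -2.5, -17.9], 8],
  [[0, 0.437, 0], [-10, -2.5, -17.9], 8],
  [[0, 0.437, 0], [-10, -2.5, -17.9], 8],
  [[0, 0.437, 0], [-10, -2.5, -17.9], 8],
  [[0, 0.437, 0], [-10, -2.5, -17.9], 8],
])

```text
time: 1.45
eef_pos: [0.4607, -0.2607, 0.2813]
ee_rot: [-0.493, -1.944, 1.944]
ft_force: [-0.1, -0.4, -0.1]
width: 0.0801
```

```bash
python3 - <<'E'
from h import *
f,P,M=cam("wrist");cv2.imwrite("pics/w1.png",f);np.save("w1.npy",P)
plan(.433,.0356,.20,-22)
z=P[...,2]
print("gauge",rect(P,(z>.006)&(z<.018)))
print("handle",rect(P,(z>.06)&(z<.08)))
H=cv2.cvtColor(f,cv2.COLOR_BGR2HSV)
print("stop",rect(P,(z>.018)&(z<.03)&(H[...,2]<110)&(H[...,1]<80)))
print("brass",rect(P,(z>.012)&(z<.026)&(H[...,1]>70)&(H[...,0]<30)))
E
```

```text
pos [ 0.4594 -0.2625  0.2809] q7 -1.71 turn deg [-0.  -6.6  0. ] dist [-0.0264  0.2981 -0.0809]
call 0 turn [-0.0, -0.058, 0.0] shift cm [8.3, 4.04, -12.45]
call 1 turn [-0.0, -0.058, 0.0] shift cm [7.56, 4.04, -12.91]
gauge (array([ 6.53100e-01, -2.65000e-02,  3.37000e-01,  1.56700e-01,
        8.73281e+01,  1.62000e-02]), 19263)
handle (array([ 0.5211, -0.5058,  0.0411,  0.0202, -5.2781,  0.0699]), 965)
stop (array([ 0.6526, -0.0269,  0.0698,  0.0212, -0.4009,  0.0237]), 683)
brass (array([ 0.648 , -0.1458,  0.0691,  0.0566, -2.2935,  0.0167]), 2601)
```

View pics/w1.png

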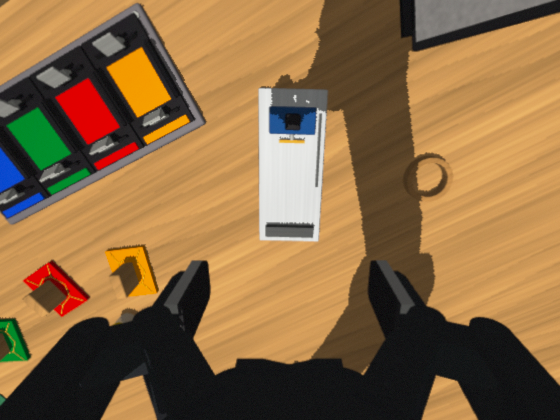

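Close view: gauge bed at (293,165) with jaw/handle at (293,122), plunger (292,140), stop (290,230); rack and panels also visible at the left.

```bash
python3 - <<'E'
from h import *
f=cv2.imread("pics/w1.png");P=np.load("w1.npy");z=P[...,2]
def box(m,x0,x1,y0,y1):
    o=np.zeros_like(m);o[y0:y1,x0:x1]=m[y0:y1,x0:x1];return o
b=(250,340,80,250);H=cv2.cvtColor(f,cv2.COLOR_BGR2HSV)
print("gauge",rect(P,box((z>.006)&(z<.018),*b)))
print("handle",rect(P,box((z>.06)&(z<.08),*b)))
print("stop",rect(P,box((z>.019)&(z<.03),250,340,215,250)))
print("brass",rect(P,box((H[...,1]>90)&(H[...,0]<40)&(H[...,0]>10),275,310,134,150)))
print("pads",[ (n,rect(P,colmask(f,n,120,70)&(P[...,0]>.6))) for n in("green","red","amber")])
print("ambgrip",rect(P,box((z>.04)&(z<.06),100,160,240,300)), rect(P,box(colmask(f,"amber")&(z>.004)&(z<.014),100,165,240,300)))
E
```

```text
gauge (array([ 4.57800e-01, -2.60800e-01,  2.14500e-01,  9.02000e-02,
       -2.99173e+01,  1.23000e-02]), 7823)
handle (array([ 5.16800e-01, -2.95200e-01,  1.73000e-02,  1.67000e-02,
        6.15321e+01,  7.01000e-02]), 244)
stop (array([ 3.81700e-01, -2.17100e-01,  6.92000e-02,  1.67000e-02,
        5.96276e+01,  2.42000e-02]), 543)
brass (array([ 4.93400e-01, -2.82100e-01,  3.37000e-02,  3.80000e-03,
        6.01269e+01,  2.13000e-02]), 86)
pads [('green', (array([ 0.6549,  0.0142,  0.0676,  0.055 , -2.3371,  0.0167]), 2050)), ('red', (array([ 0.6514, -0.0661,  0.0685,  0.0557, -3.0085,  0.0167]), 2307)), ('amber', (array([ 6.60800e-01, -2.01400e-01,  4.63800e-01,  1.14700e-01,
        6.16538e+01,  5.00000e-04]), 17198))]
ambgrip (array([ 4.3280e-01,  3.7700e-02,  4.1100e-02,  1.6900e-02, -2.2181e+01,
        4.7800e-02]), 368) (array([ 4.32900e-01,  3.77000e-02,  8.45000e-02,  6.08000e-02,
       -2.03335e+01,  8.20000e-03]), 1286)
```

Emit:
send_rows([
  [[0, -0.062, 0], [8.3, 6.5, -12.5], 5],
  [[0, -0.062, 0], [8.3, 6.5, -12.5], 5],
  [[0, -0.062, 0], [8.3, 6.5, -12.5], 5],
  [[0, -0.062, 0], [8.3, 6.5, -12.5], 5],
  [[0, -0.062, 0], [8.3, 6.5, -12.5], 5],
])

```text
time: 2.12
eef_pos: [0.4468, -0.114, 0.2163]
ee_rot: [-0.443, -1.977, 1.979]
ft_force: [-0.6, 0.5, 0.6]
width: 0.0502
```

Emit:
send_rows([
  [[0, -0.062, 0], [7.6, 6.5, -13], 5],
  [[0, -0.062, 0], [7.6, 6.5, -13], 5],
  [[0, -0.062, 0], [7.6, 6.5, -13], 5],
  [[0, -0.062, 0], [7.6, 6.5, -13], 5],
  [[0, -0.062, 0], [7.6, 6.5, -13], 5],
])

```text
time: 2.75
eef_pos: [0.434, 0.0368, 0.1516]
ee_rot: [-0.386, -2.015, 2.016]
ft_force: [0.2, -0.6, 0.2]
width: 0.0502
```

```bash
cat >> h.py <<'E'
def grips(names=("amber","red","green"),view="wrist",save=None):
    f,P,M=cam(view);z=P[...,2]
    if save: cv2.imwrite(f"pics/{save}.png",f)
    out={}
    for n in names:
        m=colmask(f,n)&(z>.004)&(z<.05)
        m=cv2.morphologyEx(m.astype(np.uint8),cv2.MORPH_CLOSE,np.ones((5,5)))
        print(n,rect(P,m>0))
    print("bars",[x for x in bars(P)])
    return f,P
def bars(P,lo=.04,hi=.062):
    z=P[...,2];n,l,st,_=cv2.connectedComponentsWithStats(((z>lo)&(z<hi)).astype(np.uint8))
    for i in range(1,n):
        if st[i,4]>60:
            r=rect(P,l==i)
            if r and .03<r[0][2]<.05 and r[0][3]<.025: yield r[0].tolist()
E
python3 - <<'E'
from h import *
grips(save="w2")
plan(.4328,.0377,.014,-21.5)
E
```

```text
amber (array([ 4.33300e-01,  3.89000e-02,  8.40000e-02,  6.00000e-02,
       -2.09568e+01,  8.60000e-03]), 4863)
red (array([0.4654, 0.1651, 0.0837, 0.0606, 5.039 , 0.0084]), 3193)
green (array([ 4.30100e-01,  3.14200e-01,  8.46000e-02,  6.06000e-02,
       -2.49211e+01,  8.50000e-03]), 2095)
bars [[0.4336, 0.039, 0.0398, 0.0156, -21.3899, 0.0482], [0.4657, 0.165, 0.0399, 0.0171, 6.345, 0.048], [0.4299, 0.3143, 0.041, 0.0187, -25.1943, 0.0479]]
pos [0.4341 0.0366 0.1517] q7 -2.3 turn deg [-0.  -0.2 -0.1] dist [-0.0013  0.0011 -0.1377]
call 0 turn [-0.0, -0.003, -0.001] shift cm [0.17, 13.77, -0.06]
```

Emit:
send_rows([
  [[0, 0, 0], [0.14, 5, -0.2], 5],
  [[0, 0, 0], [0.14, 9, -0.2], 5],
  [[0, 0, 0], [0.14, 12, -0.2], 5],
  [[0, 0, 0], [0.14, 13.6, -0.2], 5],
  [[0, 0, 0], [0.14, 13.6, -0.2], 5],
], squeeze=50)

```text
time: 3.42
eef_pos: [0.4323, 0.0394, 0.0147]
ee_rot: [-0.383, -2.013, 2.016]
ft_force: [-0.0, 0.1, -0.2]
width: 0.05
```

Emit:
send_rows([
  [[0, 0, 0], [0, 0, 0], 0.5],
  [[0, 0, 0], [0, 0, 0], 0.5],
  [[0, 0, 0], [0, 0, 0], 0.5],
  [[0, 0, 0], [0, 0, 0], 0.5],
  [[0, 0, 0], [0, 0, 0], 0.5],
])

```text
time: 4.05
eef_pos: [0.4335, 0.0408, 0.0164]
ee_rot: [-0.385, -2.017, 2.018]
ft_force: [-0.4, -1.5, 7.2]
width: 0.0156
```

Emit:
send_rows([
  [[0, 0, 0], [0, -2, 0], 0.5],
  [[0, 0, 0], [0, -5, 0], 0.5],
  [[0, 0, 0], [0, -9, 0], 0.5],
  [[0, 0, 0], [0, -13, 0], 0.5],
  [[0, 0, 0], [0, -13, 0], 0.5],
])

```text
time: 4.68
eef_pos: [0.4348, 0.0413, 0.1482]
ee_rot: [-0.39, -2.02, 2.019]
ft_force: [-0.5, 0.6, -0.6]
width: 0.0153
```

```bash
python3 - <<'E'
from h import *
grips(save="w3")
plan(.4285,-.2441,.10,-30)
E
```

```text
amber (array([  0.4357,   0.3115,   0.0619,   0.0462, -26.1461,   0.0352]), 2161)
red (array([0.4653, 0.1652, 0.0838, 0.0605, 5.1967, 0.0084]), 3255)
green (array([ 4.30200e-01,  3.14400e-01,  8.45000e-02,  6.09000e-02,
       -2.54718e+01,  8.50000e-03]), 2181)
bars [[0.4658, 0.1649, 0.0394, 0.017, 5.1314, 0.048], [0.4296, 0.3139, 0.0402, 0.0179, -24.1222, 0.0479]]
pos [0.4334 0.041  0.1465] q7 -2.31 turn deg [ 0.   8.5 -0.2] dist [-0.0049 -0.2851 -0.0465]
call 0 turn [0.0, 0.074, -0.002] shift cm [-4.98, 2.34, 13.35]
call 1 turn [0.0, 0.074, -0.002] shift cm [-5.96, 2.33, 12.95]
```

```bash
cat >> h.py <<'E'
def held(n,save=None):
    f,P,M=cam("wrist");s=arm.state();p=s["eef_pos"]
    if save: cv2.imwrite(f"pics/{save}.png",f)
    m=colmask(f,n,100,40)&(abs(P[...,2]-p[2]+.006)<.015)&(np.hypot(P[...,0]-p[0],P[...,1]-p[1])<.08)
    m=cv2.morphologyEx(m.astype(np.uint8),cv2.MORPH_CLOSE,np.ones((9,9)))>0
    r=rect(P,m);Rm=R.from_rotvec(s["ee_rot"])
    print("held",n,r,"tcp",p.round(4),"toolx yaw",np.degrees(np.arctan2(*Rm.as_matrix()[:2,0][::-1])).round(1))
    if r: print("top of plate rel TCP z",r[0][5]-p[2],"centre rel (tool cm)",(Rm.inv().apply([r[0][0]-p[0],r[0][1]-p[1],0])*100).round(2))
E
python3 - <<'E'
from h import *
held("amber","w4")
E
```

```text
held amber (array([  0.4442,   0.0374,   0.0625,   0.0602, -21.6353,   0.1387]), 7736) tcp [0.4323 0.0408 0.1454] toolx yaw 158.5
top of plate rel TCP z -0.006695971781218807 centre rel (tool cm) [-1.23  0.   -0.12]
```

View pics/w4.png

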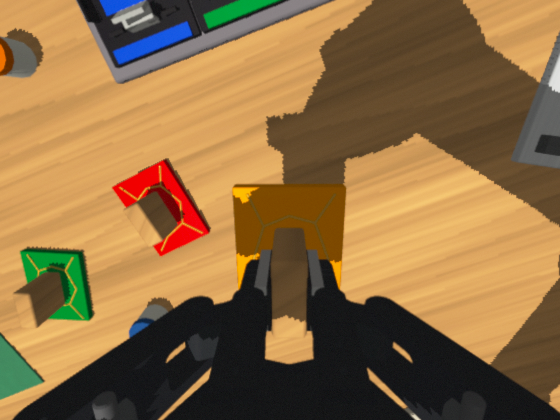

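Panel held square at (290,235), aligned with the fingers.

Emit:
send_rows([
  [[0, 0.074, 0], [-5, 2.3, 13.4], 0.5],
  [[0, 0.074, 0], [-5, 2.3, 13.4], 0.5],
  [[0, 0.074, 0], [-5, 2.3, 13.4], 0.5],
  [[0, 0.074, 0], [-5, 2.3, 13.4], 0.5],
  [[0, 0.074, 0], [-5, 2.3, 13.4], 0.5],
])

```text
time: 5.4
eef_pos: [0.4294, -0.1002, 0.1216]
ee_rot: [-0.446, -1.974, 1.972]
ft_force: [-0.3, -0.3, -2.5]
width: 0.0153
```

Emit:
send_rows([
  [[0, 0.074, 0], [-5.9, 2.3, 13], 0.5],
  [[0, 0.074, 0], [-5.9, 2.3, 13], 0.5],
  [[0, 0.074, 0], [-5.9, 2.3, 13], 0.5],
  [[0, 0.074, 0], [-5.9, 2.3, 13], 0.5],
  [[0, 0.074, 0], [-5.9, 2.3, 13], 0.5],
])

```text
time: 6.02
eef_pos: [0.4274, -0.2417, 0.0994]
ee_rot: [-0.512, -1.931, 1.929]
ft_force: [0.1, 0.6, -0.6]
width: 0.0152
```

```bash
python3 - <<'E'
from h import *
held("amber","w5")
f=cv2.imread("pics/w5.png")
plan(.4267,-.2442,.028,-30)
E
```

```text
held amber (array([  0.4376,  -0.2466,   0.0623,   0.0603, -29.5537,   0.0914]), 7733) tcp [ 0.4274 -0.2417  0.0995] toolx yaw 150.3
top of plate rel TCP z -0.008104776081000215 centre rel (tool cm) [-1.12 -0.   -0.08]
pos [ 0.4274 -0.2417  0.0995] q7 -1.86 turn deg [0.1 0.3 0. ] dist [-0.0007 -0.0025 -0.0715]
call 0 turn [0.001, 0.005, 0.0] shift cm [-0.06, 7.15, 0.26]
```

View pics/w5.png

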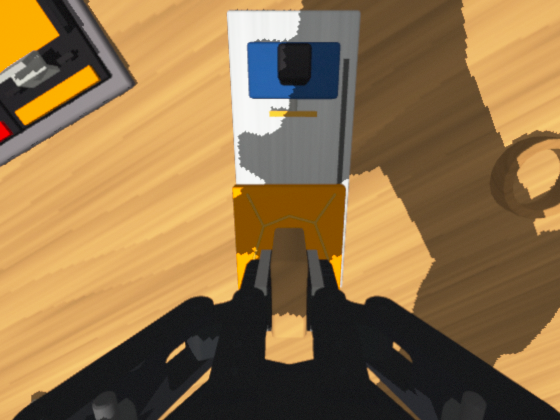

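Panel aligned above the bed, with the jaw at (294,70) clear of it. Lowering.

Emit:
send_rows([
  [[0, 0.005, 0], [0, 3, 0.2], 0.5],
  [[0, 0.005, 0], [0, 5.5, 0.2], 0.5],
  [[0, 0.005, 0], [0, 6.7, 0.2], 0.5],
  [[0, 0.005, 0], [0, 7, 0.2], 0.5],
  [[0, 0.005, 0], [0, 7.1, 0.2], 0.5],
])

```text
time: 6.7
eef_pos: [0.4265, -0.2459, 0.0289]
ee_rot: [-0.52, -1.925, 1.926]
ft_force: [-0.3, 0.0, -0.7]
width: 0.0153
```

```bash
python3 - <<'E'
from h import *
held("amber","w6");s=arm.state();print(s["ft_force"])
E
```

```text
held amber (array([ 4.36100e-01, -2.51500e-01,  6.27000e-02,  6.18000e-02,
       -3.01575e+01,  2.09000e-02]), 7773) tcp [ 0.4264 -0.2461  0.0289] toolx yaw 149.8
top of plate rel TCP z -0.008013330138091641 centre rel (tool cm) [-1.11  0.   -0.02]
[-0.70125158  0.06976809 -0.7324867 ]
```

Emit:
send_rows([
  [[0, 0, 0], [0, 0.1, 0], 4],
  [[0, 0, 0], [0, 0.1, 0], 4],
  [[0, 0, 0], [0, 0.1, 0], 4],
  [[0, 0, 0], [0, -3, 0], 4],
  [[0, 0, 0], [0, -7.5, 0], 5],
])

```text
time: 7.38
eef_pos: [0.4247, -0.2455, 0.1032]
ee_rot: [-0.516, -1.925, 1.922]
ft_force: [1.2, -1.1, -0.4]
width: 0.0498
```

Emit:
send_rows([
  [[0, 0, 0], [0, -0.5, 0], 5],
  [[0, 0, 0], [-5, -1, 0], 5],
  [[0, 0, 0], [-10.3, -1, -0.3], 5],
  [[0, 0, 0], [-10.3, -1, -0.3], 5],
  [[0, 0, 0], [-10.3, -1, -0.3], 5],
])

```text
time: 8.0
eef_pos: [0.515, -0.2945, 0.1119]
ee_rot: [-0.516, -1.925, 1.923]
ft_force: [0.2, -0.5, 0.6]
width: 0.0503
```

```bash
python3 - <<'E'
from h import *
f,P,M=cam("wrist");cv2.imwrite("pics/w7.png",f);z=P[...,2]
print("handle",rect(P,(z>.06)&(z<.08)&(np.hypot(P[...,0]-.517,P[...,1]+.295)<.03)))
plan(.5168,-.2952,.042,-30)
f,P,M=cam("top");cv2.imwrite("pics/t2.png",f);z=P[...,2]
H=cv2.cvtColor(f,cv2.COLOR_BGR2HSV)
print("amber",rect(P,cv2.morphologyEx((colmask(f,"amber",170)&(z>.01)&(P[...,1]<-.15)&(P[...,0]<.55)).astype(np.uint8),cv2.MORPH_CLOSE,np.ones((5,5)))>0))
print("bars",list(bars(P)))
E
```

```text
handle (array([ 5.17100e-01, -2.95100e-01,  1.86000e-02,  1.78000e-02,
       -2.99274e+01,  7.01000e-02]), 757)
pos [ 0.5147 -0.2945  0.1122] q7 -1.86 turn deg [-0.  -0.2  0.2] dist [ 0.0021 -0.0007 -0.0702]
call 0 turn [-0.0, -0.003, 0.003] shift cm [-0.24, 7.02, -0.04]
amber (array([ 4.26900e-01, -2.47000e-01,  8.30000e-02,  5.91000e-02,
       -3.15173e+01,  2.13000e-02]), 528)
bars [[0.8757, 0.0277, 0.031, 0.0249, 0.2442, 0.0441], [0.4656, 0.1621, 0.04, 0.0164, 1.2336, 0.049], [0.4293, 0.3114, 0.04, 0.0167, -26.516, 0.0481], [0.4264, -0.2472, 0.0396, 0.0171, -31.05, 0.0593], [0.2825, 0.3091, 0.0384, 0.0164, 89.6833, 0.048]]
```

View pics/w7.png

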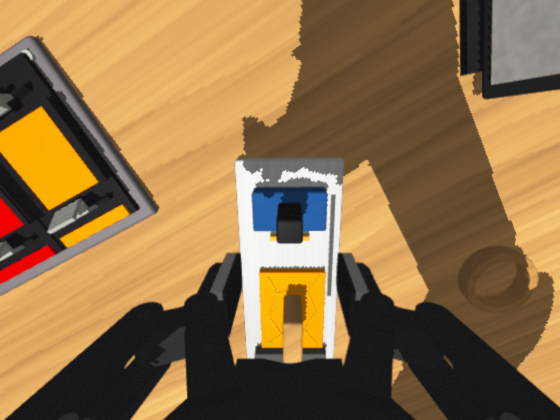

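Emit:
send_rows([
  [[0, 0, 0], [-0.2, 3, 0], 5],
  [[0, 0, 0], [-0.2, 6, 0], 5],
  [[0, 0, 0], [-0.2, 7, 0], 5],
  [[0, 0, 0], [-0.2, 7, 0], 5],
  [[0, 0, 0], [-0.2, 7, 0], 0.5],
], squeeze=40)

```text
time: 8.72
eef_pos: [0.5188, -0.2967, 0.0445]
ee_rot: [-0.521, -1.925, 1.926]
ft_force: [1.4, 0.2, 0.5]
width: 0.0331
```

Emit:
send_rows([
  [[0, 0, 0], [0, 0, 0], 0.5],
  [[0, 0, 0], [0, 0, 0], 0.5],
  [[0, 0, 0], [0, 0, 0], 0.5],
  [[0, 0, 0], [0, 0, 0], 0.5],
  [[0, 0, 0], [0, 0, 0], 0.5],
])

```text
time: 9.35
eef_pos: [0.5189, -0.2971, 0.0447]
ee_rot: [-0.522, -1.924, 1.926]
ft_force: [0.3, -0.2, 6.1]
width: 0.0176
```

Emit:
send_rows([
  [[0, 0, 0], [0.5, 0, 0], 0.5],
  [[0, 0, 0], [1.1, 0, 0], 0.5],
  [[0, 0, 0], [1.7, 0, 0], 0.5],
  [[0, 0, 0], [2.3, 0, 0], 0.5],
  [[0, 0, 0], [2.8, 0, 0], 0.5],
])

```text
time: 9.98
eef_pos: [0.4949, -0.2833, 0.0447]
ee_rot: [-0.523, -1.924, 1.927]
ft_force: [-0.1, -2.1, 6.6]
width: 0.0173
```

Emit:
send_rows([
  [[0, 0, 0], [0.2, 0, 0], 0.5],
  [[0, 0, 0], [0.4, 0, 0], 0.5],
  [[0, 0, 0], [0.6, 0, 0], 0.5],
  [[0, 0, 0], [0.8, 0, 0], 0.5],
  [[0, 0, 0], [0.8, 0, 0], 0.5],
])

```text
time: 10.6
eef_pos: [0.488, -0.2793, 0.0447]
ee_rot: [-0.523, -1.924, 1.927]
ft_force: [0.2, -1.2, 7.0]
width: 0.0171
```

```bash
cat > g.py <<'E'
from h import *
import sys
s=arm.state();u=np.array([-.866,.5,0]);bed=np.array([.4302,-.2451,0])
print("jaw est from TCP",((s["eef_pos"]-bed)@u+.111).round(4),"lat",((s["eef_pos"]-bed)@np.array([-.5,-.866,0])).round(4),"F along u",(s["ft_force"]@u).round(2),s["ft_force"].round(1),s["width"].round(4),s["eef_pos"].round(4))
f,P,M=cam("top");cv2.imwrite(f"pics/{sys.argv[1]}.png",f);z=P[...,2]
print("bars",[b for b in bars(P) if b[1]<-.1])
f,P,M=cam("wrist");cv2.imwrite(f"pics/{sys.argv[1]}w.png",f)
E
python3 g.py j1
```

```text
Traceback (most recent call last):
  File "g.py", line 4, in <module>
    print("jaw est from TCP",((s["eef_pos"]-bed)@u+.111).round(4),"lat",((s["eef_pos"]-bed)@np.array([-.5,-.866,0])).round(4),"F along u",(s["ft_force"]@u).round(2),s["ft_force"].round(1),s["width"].round(4),s["eef_pos"].round(4))
                                                                                                                                                                                            ^^^^^^^^^^^^^^^^
AttributeError: 'float' object has no attribute 'round'
```

```bash
sed -i 's/s\["width"\].round(4)/s["width"]/' g.py; python3 g.py j1
```

```text
jaw est from TCP 0.0438 lat 0.0007 F along u -0.73 [ 0.2 -1.2  7. ] 0.017149443323307697 [ 0.488  -0.2793  0.0447]
bars [[0.4248, -0.2462, 0.0405, 0.0175, -29.6971, 0.0587]]
```

Emit:
send_rows([
  [[0, 0, 0], [0.1, 0, 0], 0.5],
  [[0, 0, 0], [0.2, 0, 0], 0.5],
  [[0, 0, 0], [0.3, 0, 0], 0.5],
  [[0, 0, 0], [0.4, 0, 0], 0.5],
  [[0, 0, 0], [0.4, 0, 0], 0.5],
])

```text
time: 11.32
eef_pos: [0.485, -0.2776, 0.0447]
ee_rot: [-0.524, -1.925, 1.928]
ft_force: [1.3, -2.1, 5.3]
width: 0.0169
```

```bash
python3 g.py j2
```

```text
jaw est from TCP 0.0473 lat 0.0008 F along u -2.22 [ 1.3 -2.1  5.3] 0.016856018382908147 [ 0.485  -0.2776  0.0447]
bars [[0.4234, -0.2459, 0.0411, 0.0171, -30.1996, 0.0584]]
```

Emit:
send_rows([
  [[0, 0, 0], [0.1, 0, 0], 0.5],
  [[0, 0, 0], [0.2, 0, 0], 0.5],
  [[0, 0, 0], [0.3, 0, 0], 0.5],
  [[0, 0, 0], [0.4, 0, 0], 0.5],
  [[0, 0, 0], [0.4, 0, 0], 0.5],
])

```text
time: 12.05
eef_pos: [0.482, -0.2759, 0.0447]
ee_rot: [-0.525, -1.925, 1.928]
ft_force: [1.9, -4.0, 5.2]
width: 0.0169
```

```bash
python3 g.py j3; python3 -c "
import cv2
f=cv2.imread('pics/j3w.png');g=cv2.imread('pics/j3.png')[175:270,335:425]
cv2.imwrite('pics/j3c.png',cv2.hconcat([cv2.resize(g,(398,420),interpolation=2),f[:,90:490]]))"
```

```text
jaw est from TCP 0.0508 lat 0.0008 F along u -3.67 [ 1.9 -4.   5.2] 0.01693186970459482 [ 0.482  -0.2759  0.0447]
bars [[0.4235, -0.2456, 0.0402, 0.0169, -28.9976, 0.0588]]
```

View pics/j3c.png

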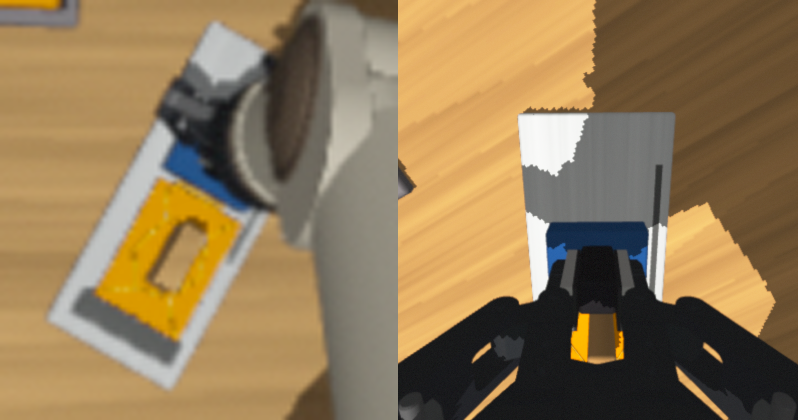

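Left crop: the panel lies against the stop, the jaw is shut on it, force is rising. I'll press 2 mm more, then draw back.

Emit:
send_rows([
  [[0, 0, 0], [0.1, 0, 0], 0.5],
  [[0, 0, 0], [0.2, 0, 0], 0.5],
  [[0, 0, 0], [0.2, 0, 0], 0.5],
  [[0, 0, 0], [0.2, 0, 0], 0.5],
  [[0, 0, 0], [0.2, 0, 0], 0.5],
])

```text
time: 12.78
eef_pos: [0.4804, -0.2749, 0.0447]
ee_rot: [-0.525, -1.925, 1.928]
ft_force: [2.9, -5.0, 6.1]
width: 0.017
```

Emit:
send_rows([
  [[0, 0, 0], [-0.3, 0, 0], 0.5],
  [[0, 0, 0], [-1, 0, 0], 0.5],
  [[0, 0, 0], [-2, 0, 0], 0.5],
  [[0, 0, 0], [-3, 0, 0], 0.5],
  [[0, 0, 0], [-3.5, 0, 0], 0.5],
])

```text
time: 13.4
eef_pos: [0.5093, -0.2916, 0.0447]
ee_rot: [-0.521, -1.924, 1.926]
ft_force: [-1.5, -1.2, 11.4]
width: 0.0171
```

Emit:
send_rows([
  [[0, 0, 0], [-0.4, 0, 0], 0.5],
  [[0, 0, 0], [-0.8, 0, 0], 0.5],
  [[0, 0, 0], [-1.2, 0, 0], 0.5],
  [[0, 0, 0], [-1.4, 0, 0], 0.5],
  [[0, 0, 0], [-1.5, 0, 0], 0.5],
])

```text
time: 14.02
eef_pos: [0.522, -0.2988, 0.0447]
ee_rot: [-0.521, -1.924, 1.926]
ft_force: [-1.1, -0.5, 11.6]
width: 0.0171
```

```bash
python3 g.py j4
```

```text
jaw est from TCP 0.0047 lat 0.0007 F along u 0.71 [-1.1 -0.5 11.6] 0.017063776096189625 [ 0.522  -0.2988  0.0447]
bars [[0.4236, -0.2456, 0.0402, 0.0169, -31.8337, 0.0592]]
```

Emit:
send_rows([
  [[0, 0, 0], [-0.2, 0, 0], 0.5],
  [[0, 0, 0], [-0.3, 0, 0], 0.5],
  [[0, 0, 0], [-0.4, 0, 0], 0.5],
  [[0, 0, 0], [-0.5, 0, 0], 0.5],
  [[0, 0, 0], [-0.5, 0, 0], 0.5],
])

```text
time: 14.75
eef_pos: [0.5264, -0.3014, 0.0447]
ee_rot: [-0.521, -1.924, 1.926]
ft_force: [0.4, -0.5, 11.6]
width: 0.0171
```

Emit:
send_rows([
  [[0, 0, 0], [-0.1, 0, 0], 0.5],
  [[0, 0, 0], [-0.2, 0, 0], 0.5],
  [[0, 0, 0], [-0.3, 0, 0], 0.5],
  [[0, 0, 0], [-0.3, 0, 0], 0.5],
  [[0, 0, 0], [-0.3, 0, 0], 0.5],
])

```text
time: 15.38
eef_pos: [0.528, -0.3023, 0.0446]
ee_rot: [-0.519, -1.924, 1.925]
ft_force: [-4.0, 0.1, 13.6]
width: 0.0176
```

```bash
python3 g.py j5
```

```text
jaw est from TCP -0.0023 lat 0.0007 F along u 3.5 [-4.   0.1 13.6] 0.017585671462682428 [ 0.528  -0.3023  0.0446]
bars [[0.4234, -0.2458, 0.0402, 0.0175, -29.3781, 0.0585]]
```

Emit:
send_rows([
  [[0, 0, 0], [-0.1, 0, 0], 0.5],
  [[0, 0, 0], [-0.2, 0, 0], 0.5],
  [[0, 0, 0], [-0.2, 0, 0], 0.5],
  [[0, 0, 0], [-0.2, 0, 0], 0.5],
  [[0, 0, 0], [-0.2, 0, 0], 0.5],
])

```text
time: 16.1
eef_pos: [0.5279, -0.3023, 0.0446]
ee_rot: [-0.515, -1.923, 1.923]
ft_force: [-9.0, 2.7, 18.4]
width: 0.0171
```

Emit:
send_rows([
  [[0, 0, 0], [0.1, 0, 0], 5],
  [[0, 0, 0], [0.1, 0, 0], 5],
  [[0, 0, 0], [0.1, 0, 0], 5],
  [[0, 0, 0], [0.1, -3, 0], 5],
  [[0, 0, 0], [0.1, -7, 0], 5],
])

```text
time: 16.73
eef_pos: [0.5281, -0.3022, 0.1125]
ee_rot: [-0.516, -1.925, 1.922]
ft_force: [-0.2, -0.3, 0.5]
width: 0.0502
```

Emit:
send_rows([
  [[0, 0, 0], [0, -1, 0], 5],
  [[0, 0, 0], [0, -1, 0], 5],
  [[0, 0, 0], [0, -1, 0], 5],
])

```text
time: 17.1
eef_pos: [0.5282, -0.3025, 0.1218]
ee_rot: [-0.517, -1.924, 1.923]
ft_force: [-0.6, 0.0, 0.6]
width: 0.0503
```

```bash
python3 - <<'E'
from h import *
f,P,M=cam("wrist");cv2.imwrite("pics/w8.png",f);z=P[...,2]
near=(np.hypot(P[...,0]-.526,P[...,1]+.3)<.035)
print("handle",rect(P,(z>.06)&(z<.08)&near),"expect open .5263 -.3006")
print("bar",list(bars(P)))
print("amber",rect(P,cv2.morphologyEx((colmask(f,"amber",170)&(z>.015)&(P[...,0]<.48)).astype(np.uint8),cv2.MORPH_CLOSE,np.ones((7,7)))>0))
plan(.4236,-.2432,.06,-30)
E
```

```text
handle (array([ 5.26300e-01, -3.00400e-01,  1.85000e-02,  1.80000e-02,
       -3.05035e+01,  7.01000e-02]), 694) expect open .5263 -.3006
bar [[0.4276, -0.2464, 0.0332, 0.0157, -29.8465, 0.0599]]
amber (array([ 4.23400e-01, -2.44400e-01,  8.67000e-02,  6.18000e-02,
       -3.03392e+01,  2.04000e-02]), 3625)
pos [ 0.5282 -0.3025  0.1217] q7 -1.85 turn deg [ 0.  -0.2  0.2] dist [-0.1046  0.0593 -0.0617]
call 0 turn [0.0, -0.004, 0.003] shift cm [12.0, 6.2, 0.14]
```

View pics/w8.png

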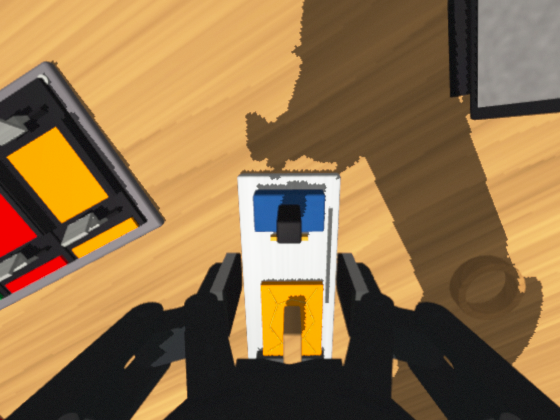

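Handle is exactly at the fully-open spot (290,222); panel at (292,320) against the stop. Picking amber up again.

Emit:
send_rows([
  [[0, 0, 0], [6, 0, 0.1], 5],
  [[0, 0, 0], [12, 2, 0.1], 5],
  [[0, 0, 0], [12, 6, 0.1], 5],
  [[0, 0, 0], [12, 9.1, 0.1], 5],
  [[0, 0, 0], [12, 9.1, 0.1], 5],
], squeeze=60)

```text
time: 17.77
eef_pos: [0.4225, -0.2419, 0.0298]
ee_rot: [-0.512, -1.925, 1.921]
ft_force: [-0.3, 0.3, 0.5]
width: 0.0497
```

Emit:
send_rows([
  [[0, 0, 0], [0, 0, 0], 5],
  [[0, 0, 0], [0, 0, 0], 0.5],
  [[0, 0, 0], [0, 0, 0], 0.5],
  [[0, 0, 0], [0, 0, 0], 0.5],
  [[0, 0, 0], [0, 0, 0], 0.5],
])

```text
time: 18.4
eef_pos: [0.426, -0.244, 0.0335]
ee_rot: [-0.522, -1.925, 1.926]
ft_force: [-0.7, -0.1, 6.9]
width: 0.0152
```

Emit:
send_rows([
  [[0, 0, 0], [-0.2, -1, 0], 0.5],
  [[0, 0, 0], [-0.2, -4, 0], 0.5],
  [[0, 0, 0], [-0.2, -8, 0], 0.5],
  [[0, 0, 0], [-0.2, -12, 0], 0.5],
  [[0, 0, 0], [-0.2, -12, 0], 0.5],
])

```text
time: 19.02
eef_pos: [0.4289, -0.2455, 0.1558]
ee_rot: [-0.526, -1.925, 1.929]
ft_force: [0.6, -1.2, -1.8]
width: 0.0153
```

```bash
python3 - <<'E'
from h import *
held("amber","w9")
plan(.6475,-.1464,.11,-2.67,calls=2)
f,P,M=cam("top");print([b for b in bars(P)])
E
```

```text
held amber (array([  0.4382,  -0.2499,   0.0607,   0.06  , -30.2096,   0.1429]), 7355) tcp [ 0.4275 -0.2451  0.154 ] toolx yaw 149.8
top of plate rel TCP z -0.011075009287638632 centre rel (tool cm) [-1.17  0.   -0.12]
pos [ 0.4275 -0.2451  0.154 ] q7 -1.82 turn deg [ -0.1 -27.6  -0.2] dist [ 0.22    0.0987 -0.044 ]
call 0 turn [-0.001, -0.24, -0.002] shift cm [-7.01, 2.22, -9.8]
call 1 turn [-0.001, -0.24, -0.002] shift cm [-9.15, 2.21, -7.85]
[[0.8267, 0.0276, 0.0306, 0.0247, 0.2738, 0.0435], [0.4656, 0.1622, 0.04, 0.0159, 2.5994, 0.0489], [0.4138, 0.262, 0.0403, 0.0166, -25.3847, 0.0484], [0.2822, 0.3089, 0.0377, 0.0163, 87.5962, 0.0483]]
```

Green was knocked to about (0.414, 0.262); I'll use the new reading later. Taking amber to the rack.

Emit:
send_rows([
  [[0, -0.24, 0], [-3.5, 0.5, -4.9], 0.5],
  [[0, -0.24, 0], [-7, 1, -9.8], 0.5],
  [[0, -0.24, 0], [-7, 1, -9.8], 0.5],
  [[0, -0.24, 0], [-7, 1, -9.8], 0.5],
  [[0, -0.24, 0], [-7, 1, -9.8], 0.5],
], squeeze=80)

```text
time: 19.75
eef_pos: [0.5348, -0.1959, 0.1414]
ee_rot: [-0.298, -2.065, 2.066]
ft_force: [0.2, -0.1, -1.2]
width: 0.0148
```

Emit:
send_rows([
  [[0, -0.24, 0], [-4.5, 1, -4], 0.5],
  [[0, -0.24, 0], [-9.1, 2, -7.8], 0.5],
  [[0, -0.24, 0], [-9.1, 2, -7.8], 0.5],
  [[0, -0.24, 0], [-9.1, 2, -7.8], 0.5],
  [[0, -0.24, 0], [-9.1, 2, -7.8], 0.5],
])

```text
time: 20.38
eef_pos: [0.6446, -0.1481, 0.1226]
ee_rot: [-0.054, -2.194, 2.198]
ft_force: [-0.0, 0.6, -1.3]
width: 0.0146
```

```bash
python3 - <<'E'
from h import *
held("amber","w10")
f,P,M=cam("wrist");z=P[...,2]
print("pads",[(n,rect(P,colmask(f,n,120,60)&(P[...,0]>.58)&(z<.03)&(z>.012))) for n in("green","red","blue")])
print("rack",rect(P,(z>.006)&(z<.05)&(P[...,0]>.5)))
plan(.6474,-.1476,.075,-2.67)
E
```

```text
held amber (array([ 0.6542, -0.1482,  0.0618,  0.0603, -2.7409,  0.1094]), 7477) tcp [ 0.6448 -0.148   0.1228] toolx yaw 177.2
top of plate rel TCP z -0.013381174931261397 centre rel (tool cm) [-0.94 -0.   -0.02]
pads [('green', (array([ 0.6546,  0.0141,  0.0679,  0.0547, -2.133 ,  0.0166]), 4506)), ('red', (array([ 0.651 , -0.0661,  0.0685,  0.0541, -2.2909,  0.0166]), 4532)), ('blue', (array([ 0.6577,  0.0896,  0.0683,  0.0476, -2.4508,  0.0166]), 3109))]
rack (array([ 6.53100e-01, -3.07000e-02,  3.27300e-01,  1.55600e-01,
        8.76775e+01,  1.66000e-02]), 47467)
pos [ 0.6451 -0.1477  0.1229] q7 -1.74 turn deg [-0.1 -0.2 -0. ] dist [ 0.0023  0.0001 -0.0479]
call 0 turn [-0.001, -0.003, -0.0] shift cm [-0.23, 4.79, -0.02]
```

View pics/w10.png

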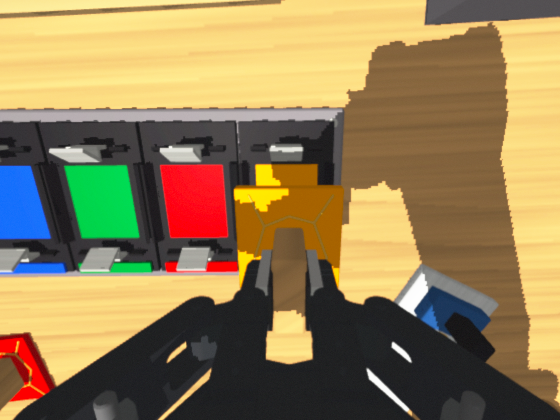

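Emit:
send_rows([
  [[0, 0, 0], [-0.4, 2, -0.1], 0.5],
  [[0, 0, 0], [-0.4, 4, -0.1], 0.5],
  [[0, 0, 0], [-0.4, 4.5, -0.1], 0.5],
  [[0, 0, 0], [-0.4, 4.5, -0.1], 0.5],
])

```text
time: 20.98
eef_pos: [0.6493, -0.1447, 0.0761]
ee_rot: [-0.049, -2.198, 2.196]
ft_force: [0.4, 0.7, -1.2]
width: 0.0144
```

```bash
python3 - <<'E'
from h import *
held("amber","w11")
f,P,M=cam("wrist");z=P[...,2]
print("pads",[(n,rect(P,colmask(f,n,120,60)&(P[...,0]>.58)&(z<.03)&(z>.012))) for n in("green","red")])
s=arm.state()
m=(abs(z-s["eef_pos"][2]+.012)<.006)&(np.hypot(P[...,0]-.6475,P[...,1]+.1464)<.07)&colmask(f,"amber",100,40)
q=P[m];print("far edge x",np.percentile(q[:,0],[95,99,100]).round(4),"y",np.percentile(q[:,1],[0,1,99,100]).round(4),np.median(q[:,2]))
plan(.6474,-.1464,.035,-2.6)
cv2.imwrite("pics/w11.png",f)
E
```

```text
held amber (array([ 0.6588, -0.1447,  0.062 ,  0.0601, -2.7016,  0.0628]), 7493) tcp [ 0.6499 -0.1448  0.0769] toolx yaw 177.3
top of plate rel TCP z -0.01413024780802924 centre rel (tool cm) [-0.88 -0.   -0.05]
pads [('green', (array([ 0.6542,  0.0141,  0.0677,  0.0552, -2.8282,  0.0166]), 6172)), ('red', (array([ 0.6507, -0.0661,  0.0691,  0.0539, -2.2101,  0.0166]), 6239))]
far edge x [0.6892 0.6907 0.6915] y [-0.176  -0.1747 -0.1153 -0.1137] 0.06366591047995297
pos [ 0.6503 -0.1449  0.0775] q7 -1.77 turn deg [ 0.  -0.1 -0. ] dist [-0.0029 -0.0015 -0.0425]
call 0 turn [0.0, -0.002, -0.0] shift cm [0.29, 4.25, 0.16]
```

View pics/w11.png

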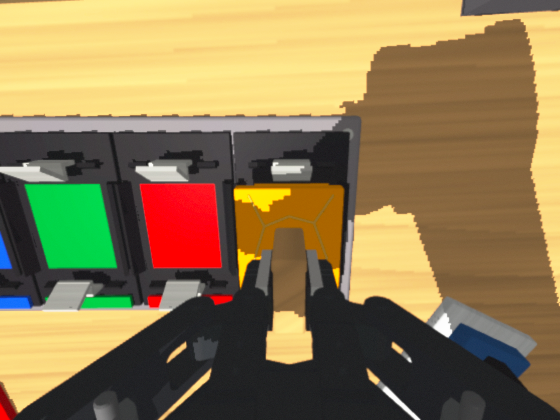

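Emit:
send_rows([
  [[0, 0, 0], [0.05, 0, 0.2], 0.5],
  [[0, 0, 0], [0.05, 0.5, 0.2], 0.5],
  [[0, 0, 0], [0.05, 1, 0.2], 0.5],
  [[0, 0, 0], [0.05, 1.5, 0.2], 0.5],
  [[0, 0, 0], [0.05, 1.5, 0.2], 0.5],
], squeeze=110)

```text
time: 21.7
eef_pos: [0.6488, -0.147, 0.0615]
ee_rot: [-0.05, -2.197, 2.197]
ft_force: [0.1, -0.6, -1.5]
width: 0.0144
```

Emit:
send_rows([
  [[0, 0, 0], [0, 0.3, 0], 0.5],
  [[0, 0, 0], [0, 0.6, 0], 0.5],
  [[0, 0, 0], [0, 0.9, 0], 0.5],
  [[0, 0, 0], [0, 1.2, 0], 0.5],
  [[0, 0, 0], [0, 1.2, 0], 0.5],
])

```text
time: 22.32
eef_pos: [0.6495, -0.1471, 0.0503]
ee_rot: [-0.052, -2.198, 2.198]
ft_force: [0.4, 0.7, -0.5]
width: 0.0143
```

```bash
python3 - <<'E'
from h import *
held("amber","w12");print(arm.state()["ft_force"].round(1))
E
```

```text
held amber (array([ 0.6584, -0.1471,  0.0634,  0.0602, -2.7207,  0.037 ]), 7487) tcp [ 0.6494 -0.1471  0.0503] toolx yaw 177.3
top of plate rel TCP z -0.01328271517934227 centre rel (tool cm) [-0.9  -0.   -0.04]
[-0.2 -0.2  1.1]
```

Emit:
send_rows([
  [[0, 0, 0], [0, 0.3, 0], 0.5],
  [[0, 0, 0], [0, 0.6, 0], 0.5],
  [[0, 0, 0], [0, 0.9, 0], 0.5],
  [[0, 0, 0], [0, 1.1, 0], 0.5],
  [[0, 0, 0], [0, 1.1, 0], 0.5],
])

```text
time: 23.0
eef_pos: [0.6487, -0.147, 0.0386]
ee_rot: [-0.05, -2.197, 2.197]
ft_force: [0.3, -0.1, -0.9]
width: 0.0144
```

Emit:
send_rows([
  [[0, 0, 0], [0, 0.2, 0], 0.5],
  [[0, 0, 0], [0, 0.4, 0], 0.5],
  [[0, 0, 0], [0, 0.5, 0], 0.5],
  [[0, 0, 0], [0, 0.5, 0], 0.5],
])

```text
time: 23.5
eef_pos: [0.6491, -0.147, 0.0376]
ee_rot: [-0.051, -2.196, 2.199]
ft_force: [-10.9, 1.1, 22.1]
width: 0.0141
```

```bash
python3 - <<'E'
from h import *
held("amber","w13");print(arm.state()["ft_force"].round(1))
E
```

```text
held amber (array([ 0.6578, -0.1471,  0.0728,  0.0636, -2.8505,  0.0245]), 7116) tcp [ 0.6491 -0.1471  0.0376] toolx yaw 177.3
top of plate rel TCP z -0.013140633282062643 centre rel (tool cm) [-0.87 -0.   -0.04]
[-9.8  1.  23.3]
```

Emit:
send_rows([
  [[0, 0, 0], [0, -0.4, 0], 0.5],
  [[0, 0, 0], [0, -0.4, 0], 4],
  [[0, 0, 0], [0, -0.4, 0], 4],
  [[0, 0, 0], [0, -0.4, 0], 4],
  [[0, 0, 0], [0, -3, 0], 4],
], squeeze=60)

```text
time: 24.18
eef_pos: [0.6473, -0.1468, 0.0621]
ee_rot: [-0.046, -2.196, 2.194]
ft_force: [0.3, -0.2, 0.2]
width: 0.0399
```

Emit:
send_rows([
  [[0, 0, 0], [0, -5, 0], 5],
  [[0, 0, 0], [0, -10, 0], 5],
  [[0, 0, 0], [6, -13, 0], 5],
  [[0, 0, 0], [10, -13, 0], 5],
  [[0, 0, 0], [10, -13, 0], 5],
])

```text
time: 24.8
eef_pos: [0.5463, -0.1428, 0.1945]
ee_rot: [-0.05, -2.194, 2.198]
ft_force: [0.8, 0.1, -0.4]
width: 0.0499
```

```bash
python3 - <<'E'
from h import *
f,P,M=cam("wrist");cv2.imwrite("pics/w14.png",f);z=P[...,2]
m=colmask(f,"amber",120,50)&(P[...,0]>.58)&(z>.018)&(z<.032)
q=P[m];A=np.c_[q[:,:2]-q[:,:2].mean(0),np.ones(len(q))];c=np.linalg.lstsq(A,q[:,2],rcond=None)[0]
print("amber plate z",np.median(q[:,2]),"tilt deg",np.degrees(c[:2]).round(2),rect(P,m))
print("bars",list(bars(P,.04,.07)))
f,P,M=cam("top");print([b for b in bars(P) if b[0]<.6])
plan(.4655,.165,.12,4,calls=3)
E
```

```text
amber plate z 0.024379823945401058 tilt deg [1.95 0.15] (array([ 0.6479, -0.1472,  0.0834,  0.0614, -2.7549,  0.0245]), 4603)
bars [[0.6473, -0.1462, 0.0393, 0.0153, -2.2458, 0.0643], [0.4655, 0.1645, 0.0399, 0.0182, 3.4368, 0.0479]]
[[0.4657, 0.1625, 0.04, 0.0161, 2.5346, 0.0484], [0.4141, 0.2622, 0.0405, 0.0163, -26.6916, 0.0479], [0.2824, 0.3093, 0.0373, 0.0164, 87.0376, 0.0479]]
pos [ 0.5498 -0.1428  0.1947] q7 -1.67 turn deg [-0.  -6.7 -0.1] dist [-0.0843  0.3078 -0.0747]
call 0 turn [-0.0, -0.039, -0.0] shift cm [3.3, 2.48, -10.12]
call 1 turn [-0.0, -0.039, -0.0] shift cm [2.9, 2.48, -10.24]
call 2 turn [-0.0, -0.039, -0.0] shift cm [2.5, 2.49, -10.34]
```

View pics/w14.png

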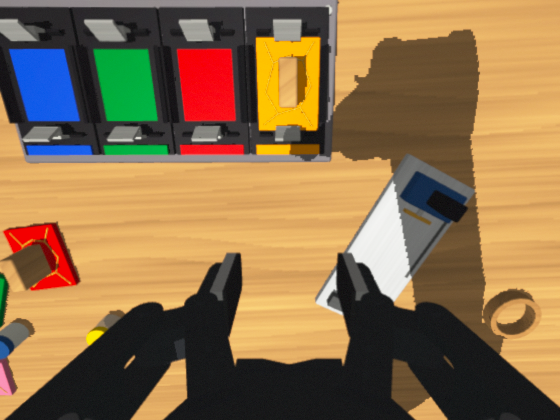

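Amber seated under both clips at (288,85); plate top 24.4 mm, bar top 64.3 mm (expected 24/64). Next, red.

Emit:
send_rows([
  [[0, -0.064, 0], [4.8, 3.7, -15.2], 5],
  [[0, -0.064, 0], [4.8, 3.7, -15.2], 5],
  [[0, -0.064, 0], [4.8, 3.7, -15.2], 5],
  [[0, -0.064, 0], [4.8, 3.7, -15.2], 5],
  [[0, -0.064, 0], [4.8, 3.7, -15.2], 5],
])

```text
time: 25.52
eef_pos: [0.51, 0.0117, 0.1573]
ee_rot: [-0.018, 2.213, -2.212]
ft_force: [-0.1, -0.8, 0.3]
width: 0.0502
```

Emit:
send_rows([
  [[0, -0.064, 0], [4.1, 3.7, -15.4], 5],
  [[0, -0.064, 0], [4.1, 3.7, -15.4], 5],
  [[0, -0.064, 0], [4.1, 3.7, -15.4], 5],
  [[0, -0.064, 0], [4.1, 3.7, -15.4], 5],
  [[0, -0.064, 0], [4.1, 3.7, -15.4], 5],
])

```text
time: 26.15
eef_pos: [0.4665, 0.1637, 0.1203]
ee_rot: [-0.085, 2.181, -2.181]
ft_force: [-0.0, -0.6, 0.1]
width: 0.0502
```

```bash
python3 - <<'E'
from h import *
f,P=grips(("red","green"),save="w15")
plan(.4655,.165,.018,4.9)
E
```

```text
red (array([0.4657, 0.1657, 0.0845, 0.0594, 5.1671, 0.0085]), 4645)
green (array([ 4.14600e-01,  2.63900e-01,  8.43000e-02,  5.96000e-02,
       -2.48843e+01,  8.40000e-03]), 3519)
bars [[0.466, 0.166, 0.0399, 0.0159, 4.6025, 0.0482], [0.415, 0.2638, 0.0403, 0.0161, -24.808, 0.0481]]
pos [0.4666 0.1633 0.1204] q7 -2.24 turn deg [-0.  -0.5 -0. ] dist [-0.0011  0.0017 -0.1024]
call 0 turn [-0.001, -0.008, -0.001] shift cm [0.1, 10.24, -0.19]
```

Emit:
send_rows([
  [[0, -0.008, 0], [0.1, 4, -0.27], 5],
  [[0, -0.008, 0], [0.1, 8, -0.27], 5],
  [[0, -0.008, 0], [0.1, 10.1, -0.27], 5],
  [[0, -0.008, 0], [0.1, 10.1, -0.27], 5],
  [[0, -0.008, 0], [0.1, 10.1, -0.27], 0.5],
], squeeze=60)

```text
time: 26.82
eef_pos: [0.4652, 0.167, 0.0201]
ee_rot: [-0.093, 2.176, -2.176]
ft_force: [-0.1, -0.4, 1.0]
width: 0.0328
```

Emit:
send_rows([
  [[0, 0, 0], [0, 0, 0], 0.5],
  [[0, 0, 0], [0, 0, 0], 0.5],
  [[0, 0, 0], [0, 0, 0], 0.5],
  [[0, 0, 0], [0, 0, 0], 0.5],
  [[0, 0, 0], [0, 0, 0], 0.5],
])

```text
time: 27.45
eef_pos: [0.4654, 0.1677, 0.0207]
ee_rot: [-0.093, 2.175, -2.175]
ft_force: [-0.1, -1.5, 7.0]
width: 0.0149
```

Emit:
send_rows([
  [[0, 0, 0], [0, -2, 0], 0.5],
  [[0, 0, 0], [0, -6, 0], 0.5],
  [[0, 0, 0], [0, -11, 0], 0.5],
  [[0, 0, 0], [0, -11, 0], 0.5],
  [[0, 0, 0], [0, -11, 0], 0.5],
])

```text
time: 28.08
eef_pos: [0.4638, 0.1672, 0.1298]
ee_rot: [-0.096, 2.175, -2.176]
ft_force: [0.1, 0.1, -0.5]
width: 0.0153
```

```bash
python3 - <<'E'
from h import *
held("red","w16")
plan(.6510,-.0663,.125,-2.6,calls=2)
E
```

```text
held red (array([0.4738, 0.1681, 0.0648, 0.0597, 4.9029, 0.1175]), 6977) tcp [0.4632 0.167  0.129 ] toolx yaw -174.9
top of plate rel TCP z -0.011512514061919221 centre rel (tool cm) [-1.06 -0.   -0.01]
pos [0.4632 0.167  0.129 ] q7 -2.23 turn deg [-0.   7.7  0.1] dist [ 0.1878 -0.2333 -0.004 ]
call 0 turn [-0.0, 0.067, 0.0] shift cm [-8.32, 0.2, 12.45]
call 1 turn [-0.0, 0.067, 0.0] shift cm [-9.13, 0.2, 11.87]
```

Emit:
send_rows([
  [[0, 0.067, 0], [-4.2, 0.1, 6.2], 0.5],
  [[0, 0.067, 0], [-8.3, 0.2, 12.4], 0.5],
  [[0, 0.067, 0], [-8.3, 0.2, 12.4], 0.5],
  [[0, 0.067, 0], [-8.3, 0.2, 12.4], 0.5],
  [[0, 0.067, 0], [-8.3, 0.2, 12.4], 0.5],
], squeeze=80)

```text
time: 28.75
eef_pos: [0.556, 0.0529, 0.1262]
ee_rot: [-0.029, 2.212, -2.21]
ft_force: [-0.4, 0.5, -1.2]
width: 0.0147
```

Emit:
send_rows([
  [[0, 0.067, 0], [-4.5, 0.1, 6], 0.5],
  [[0, 0.067, 0], [-9.1, 0.2, 11.9], 0.5],
  [[0, 0.067, 0], [-9.1, 2, 11.9], 0.5],
  [[0, 0.067, 0], [-9.1, 4, 11.9], 0.5],
  [[0, 0.067, 0], [-9.1, 4, 11.9], 0.5],
])

```text
time: 29.38
eef_pos: [0.6482, -0.0624, 0.0849]
ee_rot: [-0.04, -2.2, 2.195]
ft_force: [-0.1, 1.3, -1.6]
width: 0.0147
```

```bash
cat >> h.py <<'E'
def fit(n,save,y0):
    """held panel n vs its slot (rack y offset y0) from one wrist picture"""
    f,P,M=cam("wrist");s=arm.state();p=s["eef_pos"];z=P[...,2];cv2.imwrite(f"pics/{save}.png",f)
    m=colmask(f,n,100,40)&(abs(z-p[2]+.011)<.012)&(np.hypot(P[...,0]-p[0],P[...,1]-p[1])<.08)
    m=cv2.morphologyEx(m.astype(np.uint8),cv2.MORPH_CLOSE,np.ones((9,9)))>0
    r=rect(P,m)[0];a=np.radians(r[4] if abs(r[4])<45 else r[4]-90*np.sign(r[4]))
    L=r[2] if abs(r[4])<45 else r[3]
    ex=np.array([np.cos(a),np.sin(a)]);c=r[:2]+ex*(L/2-.042)
    b=-.02*1; Y=np.array([.0454,.999]);pads=[]
    for k,o in dict(blue=.12,green=.04,red=-.04,amber=-.12).items():
        if k==n: continue
        q=rect(P,colmask(f,k,120,60)&(P[...,0]>.58)&(z<.021)&(z>.012))
        if q and q[0][3]>.05: pads.append(q[0][:2]+Y*(y0-o)); print(k,q[0])
    t=np.mean(pads,0);print("panel",r,"c",c.round(4),"underside rel TCP",r[5]-.008-p[2],"slot",t.round(4),pads,"yaw",np.degrees(a).round(2))
    d=np.append(t-c,0);print("tcp",p.round(4),"move world",d.round(4),"tool cm",(R.from_rotvec(s["ee_rot"]).inv().apply(d)*100).round(2))
E
python3 - <<'E'
from h import *
fit("red","w17",-.04)
E
```

```text
blue [ 0.658   0.0943  0.0677  0.0553 -2.6149  0.0166]
green [ 0.6548  0.0138  0.0675  0.0535 -2.2683  0.0166]
panel [ 0.6583 -0.0625  0.0644  0.0602 -2.5657  0.0723] c [ 0.6485 -0.0621] underside rel TCP -0.021951115242327485 slot [ 0.651  -0.0658] [array([ 0.650736, -0.06554 ]), array([ 0.651168, -0.06612 ])] yaw -2.57
tcp [ 0.6492 -0.0622  0.0863] move world [ 0.0024 -0.0038  0.    ] tool cm [-0.26 -0.    0.37]
```

Emit:
send_rows([
  [[0, 0, 0], [-0.25, 0, 0.37], 0.5],
  [[0, 0, 0], [-0.25, 0.5, 0.37], 0.5],
  [[0, 0, 0], [-0.25, 1, 0.37], 0.5],
  [[0, 0, 0], [-0.25, 1.5, 0.37], 0.5],
  [[0, 0, 0], [-0.25, 1.5, 0.37], 0.5],
], squeeze=110)

```text
time: 30.05
eef_pos: [0.653, -0.0693, 0.0716]
ee_rot: [-0.048, -2.198, 2.198]
ft_force: [-0.2, -0.1, -1.8]
width: 0.0142
```

```bash
python3 - <<'E'
from h import *
fit("red","w18",-.04)
E
```

```text
blue [ 0.6578  0.094   0.0675  0.0554 -2.3802  0.0166]
green [ 0.6545  0.014   0.0671  0.0537 -2.532   0.0166]
panel [ 0.6632 -0.0695  0.0644  0.0602 -2.6033  0.0591] c [ 0.6534 -0.0691] underside rel TCP -0.020849871149685985 slot [ 0.6507 -0.0659] [array([ 0.650536, -0.06584 ]), array([ 0.650868, -0.06592 ])] yaw -2.6
tcp [ 0.6532 -0.0693  0.0719] move world [-0.0027  0.0032  0.    ] tool cm [ 0.28  0.   -0.3 ]
```

Emit:
send_rows([
  [[0, 0, 0], [0.25, 0.3, -0.25], 0.5],
  [[0, 0, 0], [0.25, 0.6, -0.25], 0.5],
  [[0, 0, 0], [0.25, 0.6, -0.25], 0.5],
  [[0, 0, 0], [0.25, 0.6, -0.25], 0.5],
  [[0, 0, 0], [0.25, 0.6, -0.25], 0.5],
])

```text
time: 30.72
eef_pos: [0.6513, -0.0668, 0.0665]
ee_rot: [-0.05, -2.199, 2.199]
ft_force: [0.5, -0.0, -1.0]
width: 0.0142
```

```bash
python3 - <<'E'
from h import *
fit("red","w19",-.04)
E
```

```text
blue [ 0.6581  0.0939  0.0679  0.0552 -1.9602  0.0166]
green [ 0.6547  0.0142  0.0673  0.0542 -2.3036  0.0166]
panel [ 0.6614 -0.0669  0.0646  0.0602 -2.5992  0.0539] c [ 0.6517 -0.0665] underside rel TCP -0.02054902783992269 slot [ 0.651  -0.0658] [array([ 0.650836, -0.06594 ]), array([ 0.651068, -0.06572 ])] yaw -2.6
tcp [ 0.6513 -0.0668  0.0664] move world [-0.0008  0.0006  0.    ] tool cm [ 0.08 -0.   -0.06]
```

Emit:
send_rows([
  [[0, 0, 0], [0.06, 0.5, -0.05], 0.5],
  [[0, 0, 0], [0.06, 1, -0.05], 0.5],
  [[0, 0, 0], [0.06, 1.4, -0.05], 0.5],
  [[0, 0, 0], [0.06, 1.8, -0.05], 0.5],
  [[0, 0, 0], [0.06, 2.2, -0.05], 0.5],
])

```text
time: 31.4
eef_pos: [0.651, -0.0661, 0.0445]
ee_rot: [-0.051, -2.199, 2.199]
ft_force: [-0.0, 0.3, 0.4]
width: 0.014
```

Emit:
send_rows([
  [[0, 0, 0], [0, 0.3, 0], 0.5],
  [[0, 0, 0], [0, 0.6, 0], 0.5],
  [[0, 0, 0], [0, 0.9, 0], 0.5],
  [[0, 0, 0], [0, 1.2, 0], 0.5],
  [[0, 0, 0], [0, 1.2, 0], 0.5],
])

```text
time: 32.02
eef_pos: [0.6502, -0.0662, 0.0367]
ee_rot: [-0.049, -2.195, 2.201]
ft_force: [-14.5, -0.5, 31.9]
width: 0.014
```

```bash
python3 - <<'E'
from h import *
held("red","w20");print(arm.state()["ft_force"].round(1))
E
```

```text
held red (array([ 0.6575, -0.0663,  0.0702,  0.064 , -2.5729,  0.0244]), 7036) tcp [ 0.6503 -0.0662  0.0368] toolx yaw 177.4
top of plate rel TCP z -0.012369767554450562 centre rel (tool cm) [-0.72 -0.   -0.02]
[-13.6  -0.5  32.6]
```

Emit:
send_rows([
  [[0, 0, 0], [0, -0.5, 0], 0.5],
  [[0, 0, 0], [0, -0.5, 0], 4],
  [[0, 0, 0], [0, -0.5, 0], 4],
  [[0, 0, 0], [0, -0.5, 0], 4],
  [[0, 0, 0], [0, -3, 0], 4],
], squeeze=60)

```text
time: 32.7
eef_pos: [0.6485, -0.0661, 0.06]
ee_rot: [-0.044, -2.197, 2.196]
ft_force: [0.4, -1.2, 0.8]
width: 0.0398
```

Emit:
send_rows([
  [[0, 0, 0], [0, -5, 0], 5],
  [[0, 0, 0], [0, -10, 0], 5],
  [[0, 0, 0], [6, -13, 0], 5],
  [[0, 0, 0], [10, -13, 0], 5],
  [[0, 0, 0], [10, -13, 0], 5],
])

```text
time: 33.33
eef_pos: [0.5475, -0.0618, 0.1923]
ee_rot: [-0.047, -2.195, 2.2]
ft_force: [0.1, -0.3, 0.9]
width: 0.0499
```

```bash
sed -i 's/def plan(x,y,z,yaw,calls=None):/def plan(x,y,z,yaw,calls=None,far=False):/; s/    Rt,d=best;D=/    Rt,d=best\n    if far:\n        a=np.radians(yaw);X=np.array([np.cos(a),np.sin(a),0]);Rt=R.from_matrix(np.stack([X,[0,0,-1.],np.cross(X,[0,0,-1.])],1));d=(R0.inv()*Rt).as_rotvec()\n    D=/' h.py
cat > chk.py <<'E'
from h import *
import sys
f,P,M=cam("wrist");z=P[...,2];cv2.imwrite(f"pics/{sys.argv[1]}.png",f)
for n in sys.argv[2:]:
    m=colmask(f,n,120,50)&(P[...,0]>.57)&(z>.02)&(z<.03)
    m=cv2.erode(m.astype(np.uint8),np.ones((3,3)))>0
    q=P[m];c0=q[:,:2].mean(0);q=q[np.abs(q[:,2]-np.median(q[:,2]))<.003];A=np.c_[q[:,:2]-c0,np.ones(len(q))];c=np.linalg.lstsq(A,q[:,2],rcond=None)[0]
    e=[np.median(q[np.abs(q[:,0]-c0[0]-o)<.006][:,2]).round(4) for o in(-.03,0,.03)]
    print(n,"z",c[2].round(4),"tilt deg",np.degrees(c[:2]).round(2),"z at x -30,0,30",e,rect(P,m))
print("bars",list(bars(P,.04,.07)))
E
python3 chk.py w21 amber red; python3 -c "
from h import *
plan(.4148,.2638,.18,-25,calls=4,far=True)"
```

```text
amber z 0.0245 tilt deg [ 0.13 -0.05] z at x -30,0,30 [np.float64(0.0244), np.float64(0.0245), np.float64(0.0246)] (array([ 0.6475, -0.1463,  0.0812,  0.0595, -2.5092,  0.0245]), 3660)
red z 0.0245 tilt deg [ 0.07 -0.01] z at x -30,0,30 [np.float64(0.0244), np.float64(0.0244), np.float64(0.0245)] (array([ 0.6502, -0.0658,  0.0815,  0.0579, -2.5339,  0.0245]), 2397)
bars [[0.6474, -0.1462, 0.0398, 0.0174, -3.8123, 0.064], [0.6503, -0.0658, 0.0398, 0.0155, -2.5776, 0.0643], [0.4151, 0.2637, 0.0407, 0.0181, -27.6235, 0.0478], [0.2843, 0.3079, 0.0331, 0.0189, -88.4723, 0.0475]]
pos [ 0.5497 -0.0621  0.1926] q7 -1.82 turn deg [-0.000e+00 -1.576e+02  1.000e-01] dist [-0.1349  0.3259 -0.0126]
call 0 turn [-0.0, -0.688, 0.0] shift cm [3.74, 0.3, -7.99]
call 1 turn [-0.0, -0.688, 0.0] shift cm [-2.18, 0.3, -8.55]
call 2 turn [-0.0, -0.688, 0.0] shift cm [-7.11, 0.31, -5.22]
call 3 turn [-0.0, -0.688, 0.0] shift cm [-8.81, 0.31, 0.48]
```

Amber and red both flat (tilt about 0.1°). Now green, with the wrist flipped to stay within joint 7's range.

Emit:
send_rows([
  [[0, -0.688, 0], [3.7, 0.3, -8], 5],
  [[0, -0.688, 0], [3.7, 0.3, -8], 5],
  [[0, -0.688, 0], [3.7, 0.3, -8], 5],
  [[0, -0.688, 0], [3.7, 0.3, -8], 5],
  [[0, -0.688, 0], [3.7, 0.3, -8], 5],
])

```text
time: 34.0
eef_pos: [0.5184, 0.0203, 0.1891]
ee_rot: [-0.615, 1.854, -1.851]
ft_force: [0.2, -1.2, -0.1]
width: 0.0499
```

Emit:
send_rows([
  [[0, -0.688, 0], [-2.2, 0.3, -8.5], 5],
  [[0, -0.688, 0], [-2.2, 0.3, -8.5], 5],
  [[0, -0.688, 0], [-2.2, 0.3, -8.5], 5],
  [[0, -0.688, 0], [-2.2, 0.3, -8.5], 5],
  [[0, -0.688, 0], [-2.2, 0.3, -8.5], 5],
])

```text
time: 34.62
eef_pos: [0.4845, 0.1014, 0.1862]
ee_rot: [-1.083, 1.387, -1.385]
ft_force: [-0.8, 0.4, -0.6]
width: 0.05
```

Emit:
send_rows([
  [[0, -0.688, 0], [-7.1, 0.3, -5.2], 5],
  [[0, -0.688, 0], [-7.1, 0.3, -5.2], 5],
  [[0, -0.688, 0], [-7.1, 0.3, -5.2], 5],
  [[0, -0.688, 0], [-7.1, 0.3, -5.2], 5],
  [[0, -0.688, 0], [-7.1, 0.3, -5.2], 5],
])

```text
time: 35.25
eef_pos: [0.4506, 0.1827, 0.1831]
ee_rot: [-1.386, 0.878, -0.876]
ft_force: [-0.4, -1.2, -0.5]
width: 0.0495
```

Emit:
send_rows([
  [[0, -0.688, 0], [-8.8, 0.3, 0.5], 5],
  [[0, -0.688, 0], [-8.8, 0.3, 0.5], 5],
  [[0, -0.688, 0], [-8.8, 0.3, 0.5], 5],
  [[0, -0.688, 0], [-8.8, 0.3, 0.5], 5],
  [[0, -0.688, 0], [-8.8, 0.3, 0.5], 5],
])

```text
time: 35.88
eef_pos: [0.4167, 0.2641, 0.18]
ee_rot: [-1.543, 0.346, -0.345]
ft_force: [-0.1, 0.4, -0.0]
width: 0.05
```

```bash
python3 - <<'E'
from h import *
f,P=grips(("green",),save="w22")
plan(.415,.2638,.018,-25)
E
```

```text
green (array([ 4.14300e-01,  2.64100e-01,  8.28000e-02,  5.94000e-02,
       -2.51659e+01,  8.50000e-03]), 3158)
bars [[0.2824, 0.3129, 0.0398, 0.0166, 85.0598, 0.0484], [0.4137, 0.2645, 0.0395, 0.0157, -25.5266, 0.0482], [0.6935, 0.471, 0.0337, 0.007, -15.0884, 0.0441]]
pos [0.4168 0.2639 0.1801] q7 -0.12 turn deg [ 0.  -0.3 -0. ] dist [-1.800e-03 -1.000e-04 -1.621e-01]
call 0 turn [0.0, -0.005, -0.001] shift cm [-0.15, 16.21, -0.09]
```

Emit:
send_rows([
  [[0, 0, 0], [-0.25, 5, -0.1], 5],
  [[0, 0, 0], [-0.25, 10, -0.1], 5],
  [[0, 0, 0], [-0.25, 14, -0.1], 5],
  [[0, 0, 0], [-0.25, 16, -0.1], 5],
  [[0, 0, 0], [-0.25, 16, -0.1], 5],
], squeeze=60)

```text
time: 36.55
eef_pos: [0.4133, 0.2633, 0.0193]
ee_rot: [-1.545, 0.346, -0.343]
ft_force: [0.1, 0.0, -0.7]
width: 0.0501
```

Emit:
send_rows([
  [[0, 0, 0], [0, 0, 0], 0.5],
  [[0, 0, 0], [0, 0, 0], 0.5],
  [[0, 0, 0], [0, 0, 0], 0.5],
  [[0, 0, 0], [0, 0, 0], 0.5],
  [[0, 0, 0], [0, 0, 0], 0.5],
])

```text
time: 37.17
eef_pos: [0.415, 0.2646, 0.0216]
ee_rot: [-1.542, 0.34, -0.343]
ft_force: [-0.1, -0.7, 6.9]
width: 0.0151
```

Emit:
send_rows([
  [[0, 0, 0], [0, -2, 0], 0.5],
  [[0, 0, 0], [0, -6, 0], 0.5],
  [[0, 0, 0], [0, -11, 0], 0.5],
  [[0, 0, 0], [0, -11, 0], 0.5],
  [[0, 0, 0], [0, -11, 0], 0.5],
])

```text
time: 37.8
eef_pos: [0.4141, 0.2634, 0.1302]
ee_rot: [-1.544, 0.341, -0.342]
ft_force: [-0.2, 0.1, -0.8]
width: 0.015
```

```bash
python3 - <<'E'
from h import *
held("green","w23")
plan(.6545,.0140,.125,-2.6,calls=2)
E
```

```text
held green (array([  0.4047,   0.2682,   0.0648,   0.06  , -24.9584,   0.117 ]), 7242) tcp [0.4137 0.2632 0.1296] toolx yaw -24.9
top of plate rel TCP z -0.012583619999465737 centre rel (tool cm) [-1.03 -0.    0.08]
pos [0.4137 0.2632 0.1296] q7 -0.17 turn deg [  0.1 -22.3  -0. ] dist [ 0.2408 -0.2492 -0.0046]
call 0 turn [0.001, -0.195, -0.0] shift cm [16.17, 0.24, -6.22]
call 1 turn [0.001, -0.195, -0.0] shift cm [14.66, 0.23, -9.23]
```

Emit:
send_rows([
  [[0, -0.195, 0], [6, 0.1, -2.4], 0.5],
  [[0, -0.195, 0], [11, 0.2, -4.2], 0.5],
  [[0, -0.195, 0], [16.2, 0.2, -6.2], 0.5],
  [[0, -0.195, 0], [16.2, 0.2, -6.2], 0.5],
  [[0, -0.195, 0], [16.2, 0.2, -6.2], 0.5],
], squeeze=80)

```text
time: 38.48
eef_pos: [0.5337, 0.1397, 0.127]
ee_rot: [-1.563, 0.19, -0.186]
ft_force: [-0.3, 1.2, -0.4]
width: 0.0147
```

Emit:
send_rows([
  [[0, -0.195, 0], [5, 0.1, -3], 0.5],
  [[0, -0.195, 0], [10, 0.2, -6], 0.5],
  [[0, -0.195, 0], [14.7, 0.2, -9.2], 0.5],
  [[0, -0.195, 0], [14.7, 0.2, -9.2], 0.5],
  [[0, -0.195, 0], [14.7, 0.2, -9.2], 0.5],
])

```text
time: 39.1
eef_pos: [0.6545, 0.0176, 0.1259]
ee_rot: [-1.569, 0.034, -0.032]
ft_force: [-0.3, 1.5, 0.1]
width: 0.0147
```

Emit:
send_rows([
  [[0, 0, 0], [0, 2, 0], 0.5],
  [[0, 0, 0], [0, 4, 0], 0.5],
  [[0, 0, 0], [0, 4, 0], 0.5],
  [[0, 0, 0], [0, 4, 0], 0.5],
  [[0, 0, 0], [0, 4, 0], 0.5],
])

```text
time: 39.72
eef_pos: [0.6562, 0.0156, 0.087]
ee_rot: [-1.57, 0.034, -0.036]
ft_force: [-0.6, -0.5, -1.5]
width: 0.0146
```

```bash
sed -i 's/c=r\[:2\]+ex\*(L\/2-.042)/sg=-np.sign(R.from_rotvec(s["ee_rot"]).as_matrix()[0,0]);c=r[:2]+sg*ex*(L\/2-.042)/; s/t=np.mean(pads,0);/t=np.mean(pads,0) if pads else np.array([.6546,.0140]);/' h.py
python3 - <<'E'
from h import *
fit("green","w24",.04)
plan(.6546,.014,.08,-2.6)
E
```

```text
blue [ 0.6587  0.0938  0.068   0.0541 -2.4837  0.0166]
panel [ 0.6468  0.0162  0.0669  0.0603 -2.5098  0.0736] c [0.6553 0.0158] underside rel TCP -0.021417724596245857 slot [0.6551 0.0139] [array([0.655068, 0.01388 ])] yaw -2.51
tcp [0.6562 0.0155 0.087 ] move world [-0.0003 -0.0019  0.    ] tool cm [-0.02 -0.   -0.2 ]
pos [0.6562 0.0155 0.087 ] q7 0.79 turn deg [-0.   0.   0.1] dist [-0.0016 -0.0015 -0.007 ]
call 0 turn [-0.0, 0.0, 0.001] shift cm [-0.16, 0.7, -0.16]
```

View pics/w24.png

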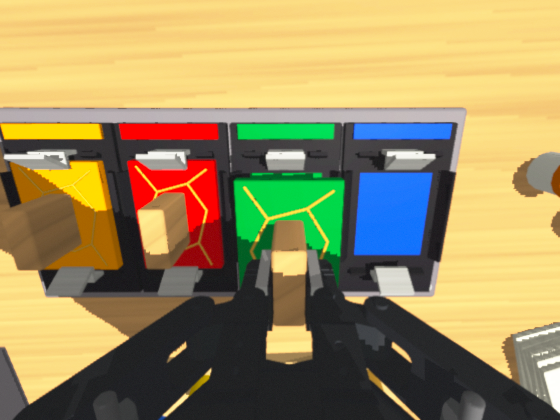

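Green hovers over its slot (290,230); amber and red are seated with clips over their ends.

Emit:
send_rows([
  [[0, 0, 0], [-0.05, 0.5, -0.18], 0.5],
  [[0, 0, 0], [-0.05, 1, -0.18], 0.5],
  [[0, 0, 0], [-0.05, 1.5, -0.18], 0.5],
  [[0, 0, 0], [-0.05, 1.9, -0.18], 0.5],
  [[0, 0, 0], [-0.05, 1.9, -0.18], 0.5],
], squeeze=110)

```text
time: 40.4
eef_pos: [0.6549, 0.0136, 0.0668]
ee_rot: [-1.57, 0.036, -0.035]
ft_force: [0.1, 0.0, -1.4]
width: 0.014
```

```bash
python3 - <<'E'
from h import *
fit("green","w25",.04)
E
```

```text
blue [ 0.6584  0.0938  0.068   0.0539 -2.749   0.0166]
panel [ 0.646   0.0141  0.0677  0.0603 -2.4433  0.0534] c [0.6541 0.0138] underside rel TCP -0.021714131842978802 slot [0.6548 0.0139] [array([0.654768, 0.01388 ])] yaw -2.44
tcp [0.6551 0.0137 0.0671] move world [0.0006 0.0001 0.    ] tool cm [ 0.06 -0.    0.02]
```

Within 1 mm. Pushing home (underside at 45 mm, needs 29 mm plus a little).

Emit:
send_rows([
  [[0, 0, 0], [0.05, 0.5, 0], 0.5],
  [[0, 0, 0], [0.05, 1, 0], 0.5],
  [[0, 0, 0], [0.05, 1.4, 0], 0.5],
  [[0, 0, 0], [0.05, 1.8, 0], 0.5],
  [[0, 0, 0], [0.05, 2.2, 0], 0.5],
])

```text
time: 41.08
eef_pos: [0.6559, 0.0138, 0.0455]
ee_rot: [-1.57, 0.035, -0.036]
ft_force: [-0.4, -0.4, 0.4]
width: 0.0138
```

Emit:
send_rows([
  [[0, 0, 0], [0, 0.3, 0], 0.5],
  [[0, 0, 0], [0, 0.6, 0], 0.5],
  [[0, 0, 0], [0, 0.9, 0], 0.5],
  [[0, 0, 0], [0, 1.1, 0], 0.5],
  [[0, 0, 0], [0, 1.1, 0], 0.5],
])

```text
time: 41.7
eef_pos: [0.6556, 0.0134, 0.0378]
ee_rot: [-1.572, 0.035, -0.035]
ft_force: [-10.4, -4.6, 23.8]
width: 0.0141
```

```bash
python3 - <<'E'
from h import *
held("green","w26");print(arm.state()["ft_force"].round(1))
E
```

```text
held green (array([ 0.649 ,  0.014 ,  0.0724,  0.0636, -2.4513,  0.0245]), 7160) tcp [0.6556 0.0134 0.0378] toolx yaw -2.6
top of plate rel TCP z -0.013286342754775492 centre rel (tool cm) [-0.66 -0.    0.03]
[-10.6  -3.3  23.8]
```

Emit:
send_rows([
  [[0, 0, 0], [0, -0.4, 0], 0.5],
  [[0, 0, 0], [0, -0.4, 0], 4],
  [[0, 0, 0], [0, -0.4, 0], 4],
  [[0, 0, 0], [0, -0.4, 0], 4],
  [[0, 0, 0], [0, -3, 0], 4],
], squeeze=60)

```text
time: 42.38
eef_pos: [0.6541, 0.0132, 0.0629]
ee_rot: [-1.571, 0.038, -0.032]
ft_force: [0.4, -0.1, 0.3]
width: 0.04
```

Emit:
send_rows([
  [[0, 0, 0], [0, -5, 0], 5],
  [[0, 0, 0], [0, -10, 0], 5],
  [[0, 0, 0], [-4, -15, 0], 5],
  [[0, 0, 0], [-8, -17, 0], 5],
  [[0, 0, 0], [-8, -17, 0], 5],
])

```text
time: 43.0
eef_pos: [0.5745, 0.0184, 0.2381]
ee_rot: [-1.573, 0.03, -0.036]
ft_force: [0.1, -0.5, -0.4]
width: 0.05
```

```bash
python3 chk.py w27 amber red green; python3 - <<'E'
from h import *
f,P,M=cam("top");cv2.imwrite("pics/tend.png",f)
z=P[...,2];print("handle",rect(P,(z>.06)&(z<.08)&(np.hypot(P[...,0]-.526,P[...,1]+.3)<.04)))
E
```

```text
amber z 0.0245 tilt deg [0.09 0.09] z at x -30,0,30 [np.float64(0.0245), np.float64(0.0245), np.float64(0.0244)] (array([ 0.6466, -0.1458,  0.0816,  0.059 , -2.1132,  0.0244]), 1436)
red z 0.0244 tilt deg [-0.09  0.02] z at x -30,0,30 [np.float64(0.0245), np.float64(0.0244), np.float64(0.0244)] (array([ 0.6482, -0.0656,  0.0808,  0.0576, -2.7232,  0.0244]), 754)
green z 0.0244 tilt deg [-0.03 -0.03] z at x -30,0,30 [np.float64(0.0245), np.float64(0.0244), np.float64(0.0244)] (array([6.43500e-01, 3.38000e-02, 9.60000e-02, 4.47000e-02, 2.97712e+01,
       2.44000e-02]), 496)
bars [[0.6467, -0.1461, 0.04, 0.0166, -1.8272, 0.0631], [0.6483, -0.0658, 0.0377, 0.0163, -2.932, 0.0637], [0.6543, 0.0134, 0.0397, 0.0159, -2.5707, 0.064]]
handle (array([ 5.26200e-01, -3.02600e-01,  1.78000e-02,  1.77000e-02,
       -3.13744e+01,  7.15000e-02]), 43)
```

View pics/w27.png

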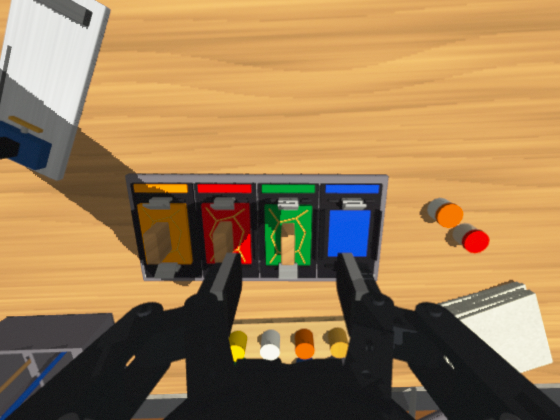

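View pics/tend.png

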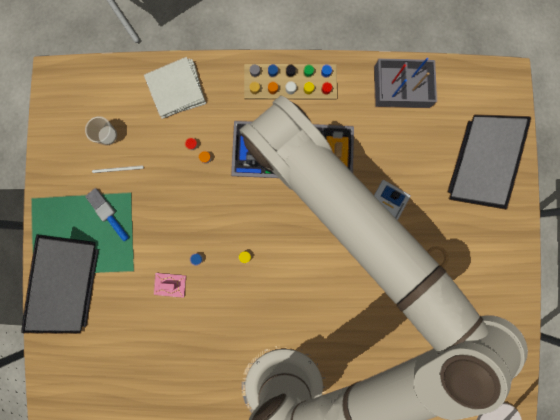

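All three panels are seated flat at (165,235), (227,235) and (288,233), the jaw is open, and the bystanders look where they were. Handing in.

```bash
python3 -c "
from cell import arm
print(arm.close_job())"
```

```text
the job is handed in; nothing more can be done
None
```

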